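# Change the battery packs in the power box

## Task

Lift the loose cover off the two pins of the yellow power box and lay it flat on the black mat. Take every worn orange battery pack out of the box and lay it flat on the red mat, and fit every new blue pack from the bench into a bay of its own, any bay: hook one end under the lip, then swing the other end down until it lies flat on the bay floor. Then put the cover back over both pins so that it sits flat on the box; leave the other things on the bench alone.

Things in the scene. Friction and masses are not known exactly. Their poses are not given: they have to be found in the camera images.
- housing: yellow open power box fixed to the bench, 122 (x) x 218 (y) x 49 mm; origin at the centre of its underside, z up, yaw within 0.2 rad of the robot's frame; its -x side, with the lip, faces the robot. Floor top at z=6 mm. Side walls at y=+-95 to +-109 mm, top (rim) at z=49 mm. The cover's seat is on this rim and the lip: cover origin at x=y=0, z=49 mm
- lip (a point): middle of the lip's free edge, on its underside (box frame x=-39, y=0, z=43 mm). The lip runs over all bays, overhangs 14 mm from the lip-side wall (inner face x=-53 mm), 6 mm thick, top at z=49. The gap from its edge to the low wall is 94 mm, shorter than a pack; under the lip a bay is 108 mm long. So a pack enters tilted about 18 degrees, its lip end low, slides under, swings down
- low_wall (a point): middle of the top inner edge of the low wall across from the lip (box frame x=+55, y=0, z=24 mm); the wall is 6 mm thick
- bay0 (a point): middle of the floor of a bay, box frame x=+1, y=-55, z=6 mm; the bay runs along the box's x. Two guide rails, 8 mm high, 4 mm wide, x=-38 to +50 mm, leave 35 mm between them (2.5 mm play each side of a pack). A seated pack's centre lies 15 mm above the floor, within 4 mm of this point along x
- bay1 (a point): middle of the floor of a bay, box frame x=+1, y=0, z=6 mm; the bay runs along the box's x. Two guide rails, 8 mm high, 4 mm wide, x=-38 to +50 mm, leave 35 mm between them (2.5 mm play each side of a pack). A seated pack's centre lies 15 mm above the floor, within 4 mm of this point along x
- bay2 (a point): middle of the floor of a bay, box frame x=+1, y=55, z=6 mm; the bay runs along the box's x. Two guide rails, 8 mm high, 4 mm wide, x=-38 to +50 mm, leave 35 mm between them (2.5 mm play each side of a pack). A seated pack's centre lies 15 mm above the floor, within 4 mm of this point along x
- pin0 (a point): tip of an upright steel pin on the box's side wall (box frame x=0, y=-102, z=63 mm), 7 mm thick, 14 mm high above the rim, top 4 mm tapered
- pin1 (a point): tip of an upright steel pin on the box's side wall (box frame x=0, y=102, z=63 mm), 7 mm thick, 14 mm high above the rim, top 4 mm tapered
- cover: loose aluminium cover plate, 122 (x) x 228 (y) x 5 mm, about 0.22 kg; origin at the centre of its underside, z up; two 11 mm square through holes at x=0, y=+-102 mm. In the middle on top a black bar handle, 60 mm long along x, 14 mm thick along y, from z=5 to 35 mm: pinch it across y. Starts seated on the box's pins, axes as the box's; may go back either way round
- mat: black rubber mat fixed to the bench left of the box, 240 (its x) x 130 (its y) x 2 mm; origin at the centre of its underside. The cover may lie on it any way round and overhang its edges
- red_mat: red mat fixed to the bench left of the black mat, for worn packs, 130 (its x) x 120 (its y) x 2 mm; origin at the centre of its underside
- pack0: blue square-section battery pack, 100 mm long (its x) and 30x30 mm across, about 0.18 kg, black end bands, white labels; origin at its CENTRE. Both ends and all four long faces are alike: it fits either way round, on any face. Starts flat on the bench right of the power box. Two or three packs are present; an absent one reads None
- pack1: blue square-section battery pack, 100 mm long (its x) and 30x30 mm across, about 0.18 kg, black end bands, white labels; origin at its CENTRE. Both ends and all four long faces are alike: it fits either way round, on any face. Starts flat on the bench right of the power box. Two or three packs are present; an absent one reads None
- pack2: blue square-section battery pack, 100 mm long (its x) and 30x30 mm across, about 0.18 kg, black end bands, white labels; origin at its CENTRE. Both ends and all four long faces are alike: it fits either way round, on any face. Starts flat on the bench right of the power box. Two or three packs are present; an absent one reads None
- spent0: worn battery pack, ORANGE, otherwise just like the blue ones (100 mm along its x, 30x30 mm, 0.18 kg, origin at its centre, all faces alike). One or two are present, each seated in a bay of the box under the cover; an absent one reads None. To take it out slide it to the lip-side wall, swing the end away from the lip up about 18 degrees, and draw it out from under the lip
- spent1: worn battery pack, ORANGE, otherwise just like the blue ones (100 mm along its x, 30x30 mm, 0.18 kg, origin at its centre, all faces alike). One or two are present, each seated in a bay of the box under the cover; an absent one reads None. To take it out slide it to the lip-side wall, swing the end away from the lip up about 18 degrees, and draw it out from under the lip
- spent2: worn battery pack, ORANGE, otherwise just like the blue ones (100 mm along its x, 30x30 mm, 0.18 kg, origin at its centre, all faces alike). One or two are present, each seated in a bay of the box under the cover; an absent one reads None. To take it out slide it to the lip-side wall, swing the end away from the lip up about 18 degrees, and draw it out from under the lip
- multimeter: dark multimeter with a green-grey body, 135x68x42 mm, lying behind the power box; leave it alone
- side_cutters: red-handled side cutters, 152x48x13 mm, lying in front of the power box; leave it alone
- marker_a: white marker pen with a black cap, 17x135x16 mm, lying behind and left of the power box; leave it alone
- driver_b: red screwdriver, 26x190x23 mm, lying behind the power box; leave it alone
- tape_measure: dark tape measure with a yellow label, 68x74x37 mm, at the back of the bench; leave it alone
There are look-alikes about, which are no part of the job. What is shaped like the pack1 but turquoise is not meant.

How it is judged:
By the outcome, as a careful person would: the job done as asked, in the order asked, and still so for the second after the job is handed in, with the robot touching nothing.
Of pack0, pack1, pack2 only 2 to 3 are there at a start; the rules pass over those that are not, and their reading is None.
Of spent0, spent1, spent2 only 1 to 2 are there at a start; the rules pass over those that are not, and their reading is None.
At some moment in a run one of pack0, pack1, pack2 may be knocked a few centimetres aside while the robot is not near it.
Once in a run the grip may slacken for a moment while it holds something.
It also fails if it takes over 210 s, if anything falls off the work surface, if the arm or the gripper's body presses on something with over 40 N, if the wrist force passes 120 N, or if a joint passes its speed limit or range.

## Robot

A 6-joint arm with a two-finger parallel gripper is mounted at the origin on a cart in front of the work surface, level with it; the furniture and walls round the work are solid. World frame = base frame: x ahead of the robot, y to its left, z up, the work surface at z = 0. Lengths are in m, angles in degrees, forces in N, time in s.
With the tool pointing down it reaches from about 0.25 to 0.725 m from the base axis. Payload 9.7 kg.
Tool frame: the origin (TCP) lies midway between the tips of the shut fingers; the grasp point (between the pads) lies 19 mm behind it; x points along the fingers, y is the direction in which the jaws open and shut, and the axes are right-handed (so a half turn about x gives the same grasp; the last joint's range is limited). The gripper opens to 85 mm and grips with 20 to 120 N. Pads are 22 mm wide; open, the fingers measure 114 mm over their backs; the gripper's body (76 mm by 85 mm) begins 54 mm behind the grasp point. The pads swing forward as they close: fully open they stand 13 mm farther back than shut.
Start: joints at [-72.365, 4.979, 10.078, 95.1, 0, 90], TCP at [0.167, -0.524, 0.231] pointing down, gripper open.
Joint ranges: [-179.16, 179.16], [-48.56, 103.87], [-65.8, 70.77], [-126.05, 130.52], [-82.76, 87.17], [-180, 180]. Speed limits (degrees/s): [127.2, 127.2, 147.25, 180, 180, 180].

## Interface

Orientations are given as [roll, pitch, yaw] about the fixed x, y, z axes, in that order (R = Rz(yaw) Ry(pitch) Rx(roll)).
In Python, from workcell import bot, cams gives the robot as it stands.
- The arm moves only by the tool apply_moves, never from a script. Its argument "commands" is a list of rows, each a list of 5 numbers: the shift along the tool's x, y, z in m, then the turn about the tool's x in rad, then the opening, from -1 (shut) to 1 (fully open). In form: [[tx, ty, tz, roll, hand], ...]. A call has 1 to 12 rows; each row is the pose to reach, as a shift and turn from the pose measured when the call began, along the tool's axes at that moment; what a row does not reach only later rows make up. A row lasts 1/10 s, in which the tool goes at most 50 mm and 8.59 degrees, less where a joint would pass 70% of its speed; a pose out of reach is approached as far as the arm can. A call with a gripper value outside its range is refused whole. The fingers move at their own pace and stop on an object; "newtons" is the grip in N (left out, the last holds). Time passes only in rows, so rows that repeat a pose let the fingers close. It gives the time, the measured TCP pose, the force and the opening at its end, in the units of the state.
- bot.get_obs(): the state, without advancing time (a new reading comes with each control period).
- cams.camera(name): name is "side" or "top"; returns a dict with "frame" (480x640x3 uint8, blue, green, red), "depth" (480x640 float32, m along the optical axis (not along the pixel's ray), 0 where there is no reading), "camera_matrix" (3x3 intrinsics, pixels), "D" ([k1, k2, p1, p2, k3] as OpenCV has them; the pictures are not rectified), "R" (3x3) and "t" (3): a world point X has camera coordinates R X + t. Camera axes: x right, y down, z forward; pixel columns grow to the right and rows downward; lengths in m; the calibration is good to about 2 mm. A picture is of the moment at which its call begins.
- bot.job_done(): hands the job in, once; it reports no verdict.
Trained networks look in the newest picture that a camera, given by its name, has taken for a name from the list of things; names that differ only in an ending like _2 or _b are one class to them, and where a whole thing is asked for, a point or a joint stands for the part that bears it (a point fixed in the world has none). Each returns a list of dicts, best first, with "confidence" (0 to 1); they miss things now and then, are a little off and sometimes report something else, mostly with a low value. They report only what shows in the picture. A call takes as long as a camera call. They do not tell look-alikes from the thing itself.
- cams.spot_in(name, camera): "rect" ([left, top, right, bottom] in pixels, round what is visible of it).
The state is a dict: "time": time; "q": joint angles; "qd": joint speeds; "joint_efforts": joint torques, N m; "ee_pos": TCP position; "tcp_rot": TCP orientation; "wrist_force": force on the tool from outside, world axes, zero at the start; "torque": the same for the moment, N m; "opening": finger opening in m.
Only numpy, scipy, OpenCV 4.12 (cv2) and the standard library are available. Lean on these libraries where they do the work, as an engineer would, in place of code of your own. Each camera call takes 0.05 s, during which the arm holds its last target. There are 200 camera calls.

## Working session

There is one attempt and no reset: what is moved stays moved. The work goes in short steps, Python scripts to look and compute and a tool call to move; the robot and the scene stay as the last step left them, time stands still between calls to the robot, and variables do not carry over. Pictures are saved under pics/ and viewed, about 12 in all and at most 16, crops included, and the job is handed in when it is done.

Besides the shell and the picture viewer there is one more tool, called by a JSON object that holds its "api" and its "payload", one argument or row to a line. apply_moves: Moves the arm, as the interface text tells. Its arguments: {"type":"object","properties":{"commands":{"type":"array"},"newtons":{"type":"number"}},"required":["commands"]}

```bash
ls; mkdir -p pics; cat > h.py <<'E'
import numpy as np, cv2
from workcell import bot, cams
from scipy.spatial.transform import Rotation as Ro
def shot(n):
    c=cams.camera(n); return c
def cloud(c):
    K=np.array(c["camera_matrix"]);D=np.array(c["D"]);d=c["depth"]
    h,w=d.shape;u,v=np.meshgrid(np.arange(w),np.arange(h))
    p=cv2.undistortPoints(np.stack([u,v],-1).reshape(-1,1,2).astype(np.float64),K,D).reshape(h,w,2)
    P=np.dstack([p[...,0]*d,p[...,1]*d,d])
    X=(P-np.array(c["t"]).ravel())@np.array(c["R"])
    X[d==0]=np.nan
    return X
E
python3 - <<'E'
from h import *
s=bot.get_obs();print(s)
for n in("top","side"):
    c=shot(n);cv2.imwrite(f"pics/{n}0.png",c["frame"]);print(n,c["camera_matrix"],c["R"],c["t"])
    X=cloud(c);np.save(n+"0.npy",X)
    for k in("housing","cover","mat","red_mat","pack0","spent0","pin0","pin1"):
        for r in cams.spot_in(k,n)[:5]:
            x0,y0,x1,y1=[int(a) for a in r["rect"]];print(k,[x0,y0,x1,y1],round(r["confidence"],2),X[min(479,(y0+y1)//2),min(639,(x0+x1)//2)].round(3))
E
```

```text
pics
{'time': 0.0, 'q': array([-7.23642383e+01,  5.00991426e+00,  1.00344912e+01,  9.50986641e+01,
       -1.00799854e-03,  8.99996332e+01]), 'qd': array([ 0.07034314,  0.09167379,  0.026233  , -0.04094328, -0.01106313,
        0.03505763]), 'joint_efforts': array([-2.36233054e-04, -5.20396936e+01,  4.64796424e+01,  1.68113282e-02,
        5.77559240e-05,  6.45220197e-06]), 'ee_pos': array([ 0.166558  , -0.52393906,  0.23059477]), 'tcp_rot': array([-89.22087319,  89.92590599, 108.41525601]), 'wrist_force': array([-0.15202557,  0.0029399 , -0.30056406]), 'torque': array([0.00470694, 0.00112655, 0.03692329]), 'opening': 0.08510152902430745}
top [[438.91664118   0.         315.80768389]
 [  0.         438.91664118 247.09332172]
 [  0.           0.           1.        ]] [[ 0.33005193 -0.94395579  0.00363151]
 [-0.89341714 -0.31361858 -0.32163521]
 [ 0.30474832  0.10291187 -0.9468567 ]] [-0.19016707  0.55266958  1.01342271]
housing [274, 245, 357, 311] 0.6 [ 0.517 -0.018  0.055]
housing [262, 289, 295, 344] 0.41 [ 0.403  0.044 -0.004]
cover [274, 224, 370, 307] 0.66 [ 0.549 -0.026  0.077
[... 619 characters left out ...]
.40095131 -0.87534967]
 [-0.4836862   0.72958542 -0.48347986]] [-0.51707334 -0.09098488  1.88779074]
housing [247, 250, 336, 290] 0.89 [ 0.599 -0.09   0.052]
cover [244, 232, 338, 280] 0.76 [ 0.559 -0.034  0.052]
mat [287, 210, 375, 248] 0.61 [0.511 0.235 0.002]
mat [249, 250, 334, 290] 0.42 [ 0.599 -0.09   0.052]
red_mat [329, 197, 380, 223] 0.7 [ 0.497  0.394 -0.002]
pack0 [208, 252, 246, 267] 0.77 [ 0.401 -0.106  0.027]
pack0 [199, 270, 231, 296] 0.61 [ 0.456 -0.214  0.028]
pack0 [249, 235, 339, 289] 0.28 [ 0.584 -0.056  0.053]
spent0 [300, 267, 310, 270] 0.54 [ 0.603 -0.035  0.031]
pin0 [245, 236, 338, 288] 0.68 [ 0.575 -0.057  0.051]
pin1 [245, 236, 338, 288] 0.68 [ 0.575 -0.057  0.051]
```

View pics/top0.png

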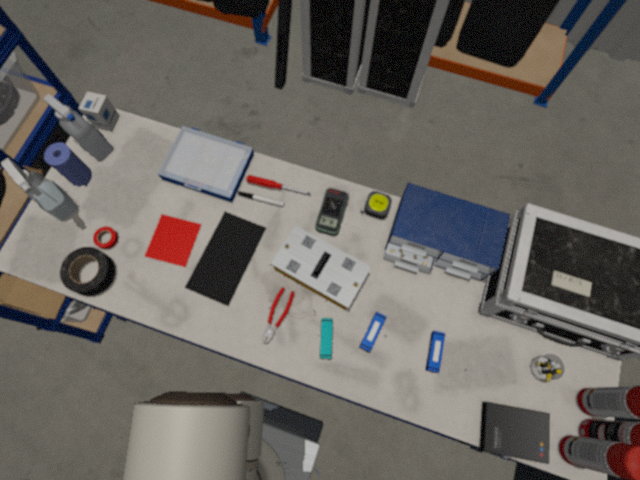

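View pics/side0.png

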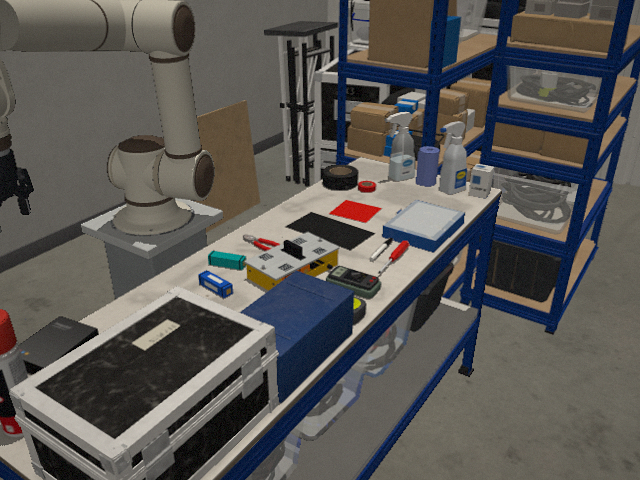

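The top view shows the box with cover at about (321,265), black mat (227,258), red mat (172,240), two blue packs at (373,332) and (436,351), and the turquoise look-alike at (327,338). The side view agrees. Next I'll measure the poses.

```bash
cat >> h.py <<'E'
def rect(P):
    (c,s,a)=cv2.minAreaRect((P[:,:2]*1000).astype(np.float32))
    if s[0]<s[1]: s=(s[1],s[0]);a+=90
    return np.round(c,1),np.round(s,1),round((a+90)%180-90,1)   # long-axis yaw
def comp(m,X,zr,minn=60):
    m=(m&(X[...,2]>zr[0])&(X[...,2]<zr[1])&(X[...,0]>.2)&(X[...,0]<.75)&(abs(X[...,1])<.6)).astype(np.uint8)
    n,l=cv2.connectedComponents(m)
    return [X[l==i] for i in range(1,n) if (l==i).sum()>=minn]
def hsv(c): 
    h=cv2.cvtColor(c["frame"],cv2.COLOR_BGR2HSV).astype(int);return h[...,0],h[...,1],h[...,2]
def pca(P):
    m=P[:,:2].mean(0);w,v=np.linalg.eigh(np.cov((P[:,:2]-m).T));d=v[:,1];y=np.degrees(np.arctan2(d[1],d[0]));return (m*1000).round(1),round((y+90)%180-90,1)
def report(n,c=None):
    c=c or shot(n);X=cloud(c);H,S,V=hsv(c)
    for k,m,zr in (("blue",(H>100)&(H<125)&(S>120),(.008,.09)),("orange",(H>5)&(H<16)&(S>140),(.01,.2)),
      ("red",((H<5)|(H>175))&(S>150),(-.01,.008)),("black",(V<45),(-.01,.009)),("plate",(S<60)&(V>60),(.048,.062)),("handle",(V<60),(.07,.1)),("yellow",(H>18)&(H<32)&(S>120),(.015,.06))):
        for P in comp(m,X,zr,25 if k in("handle","yellow","orange") else 60): print(n,k,len(P),*rect(P),"pca",*pca(P),"z",np.median(P[:,2]).round(4))
    return c,X
E
python3 - <<'E'
from h import *
for n in("top","side"): report(n)
E
```

```text
top blue 103 [681.8 300.6] [125.8  64.2] -43.2 pca [681.1 300.3] -40.6 z 0.0252
top blue 276 [ 440.9 -198. ] [98.3 26.8] -8.2 pca [ 439.1 -197.6] -7.9 z 0.03
top blue 328 [ 446.4 -359.4] [96.6 29.7] 5.3 pca [ 443.6 -358. ] 5.4 z 0.0306
top red 1758 [503.5 391.7] [125.7 116.7] 4.3 pca [502.3 390.6] 4.9 z 0.0019
top black 3565 [507.2 233.6] [231.7 122.7] -3.6 pca [503.2 233.4] -3.4 z 0.0019
top plate 3864 [554.  -19.5] [228.3 124.3] 79.2 pca [551.9 -21.2] 79.2 z 0.0541
top plate 82 [ 644.1 -232.2] [126.9   8.6] -89.0 pca [ 641.9 -232.2] -89.8 z 0.0534
top handle 166 [ 676.9 -445.4] [144.3   4. ] -0.6 pca [ 668.5 -445.4] -0.2 z 0.0875
top handle 105 [551.  -21.5] [57.3 10.1] -11.2 pca [550.5 -21.9] -11.0 z 0.0836
top handle 35 [ 583.7 -487.7] [21.3  2.5] 89.4 pca [ 583.8 -487.9] 89.5 z 0.0839
top handle 74 [ 583.5 -570.4] [58.5  3.3] 89.5 pca [ 583.5 -572.2] 89.1 z 0.0871
top handle 42 [ 564.8 -582.5] [36.8  9. ] 64.8 pca [ 565.5 -580.5] 63.8 z 0.076
top yellow 105 [490.3 -27.9] [171.2   1.9] 79.1 pca [490.6 -26. ] 79.1 z 0.0315
side blue 244 [704.8 280.6] [90.  19.8] 2.5 pca [704.6 279.2] 0.2 z 0.0232
side blue 312 [ 443.3 -201.4] [105.   34.4] -7.4 pca [ 449.5 -206.7] -8.2 z 0.0266
side orange 46 [605.6 -33.5] [32.3 27.2] 62.5 pca [601.5 -33.5] 81.9 z 0.03
side red 650 [502. 392.] [133.5 129.8] 2.9 pca [503.7 388.9] 1.1 z -0.0004
side black 78 [361.9 514.2] [116.7  47.8] 21.8 pca [366.  508.8] 25.5 z 0.0051
side black 1448 [504.2 233.9] [239.6 135.6] -3.1 pca [511.3 233.6] -4.0 z -0.0002
side plate 1852 [556.6 -21.6] [236.8 129.3] 79.9 pca [559.  -31.8] 78.2 z 0.0521
side handle 110 [557. -25.] [63.  16.4] -10.5 pca [557.6 -25.6] -10.4 z 0.0789
side yellow 186 [620.9  14.8] [115.   38.3] -88.1 pca [623.2  30.5] 82.8 z 0.0219
side yellow 264 [ 536.9 -128.7] [124.9  14.8] -7.2 pca [ 535.5 -127.9] -10.3 z 0.0302
```

```bash
cat >> h.py <<'E'
B=np.array([.553,-.0212]);BY=-10.8
def box(x,y): 
    a=np.radians(BY);return B+np.array([[np.cos(a),-np.sin(a)],[np.sin(a),np.cos(a)]])@np.array([x,y])/1000
def go(xy,z,jaw,s=None,half=0):
    """jaw: yaw of the jaw axis, deg"""
    s=s or bot.get_obs();p=s["ee_pos"];R=Ro.from_euler("xyz",s["tcp_rot"],degrees=True).as_matrix()
    cur=np.degrees(np.arctan2(R[1,1],R[0,1]));d=(jaw-cur+90)%180-90+half*180
    sh=R.T@(np.array([xy[0],xy[1],z])-p)
    print("shift",sh.round(4),"roll",round(-np.radians(d),3),"jaw",round(cur,1),"turn",round(d,1),"q6",s["q"][5].round(1),"pos",p.round(4),"t",round(s["time"],1))
E
python3 - <<'E'
from h import *
s=bot.get_obs();print(Ro.from_euler("xyz",s["tcp_rot"],degrees=True).as_matrix().round(3))
go(box(0,0),.2,79.2)
go(box(0,0),.061,79.2)
E
```

```text
[[-0.     0.303 -0.953]
 [-0.    -0.953 -0.303]
 [-1.     0.     0.   ]]
shift [ 0.0313 -0.3623 -0.5206] roll 0.496 jaw -72.4 turn -28.4 q6 90.0 pos [ 0.1666 -0.5241  0.2313] t 1.0
shift [ 0.1703 -0.3623 -0.5206] roll 0.496 jaw -72.4 turn -28.4 q6 90.0 pos [ 0.1666 -0.5241  0.2313] t 1.0
```

{"api": "apply_moves", "payload": {
  "commands": [
    [0.03,-0.3623,-0.5206,0.496,0.2],
    [0.03,-0.3623,-0.5206,0.496,0.2],
    [0.03,-0.3623,-0.5206,0.496,0.2],
    [0.03,-0.3623,-0.5206,0.496,0.2],
    [0.03,-0.3623,-0.5206,0.496,0.2],
    [0.03,-0.3623,-0.5206,0.496,0.2],
    [0.03,-0.3623,-0.5206,0.496,0.2],
    [0.03,-0.3623,-0.5206,0.496,0.2],
    [0.03,-0.3623,-0.5206,0.496,0.2],
    [0.03,-0.3623,-0.5206,0.496,0.2],
    [0.03,-0.3623,-0.5206,0.496,0.2],
    [0.03,-0.3623,-0.5206,0.496,0.2]
  ],
  "newtons": 80
}}

```text
time: 2.2
ee_pos: [0.5235, -0.0746, 0.2036]
tcp_rot: [-91.1, 89.0, 80.4]
wrist_force: [0.9, -0.3, -0.5]
opening: 0.0514
```

```bash
python3 -c "
from h import *
go(box(0,0),.061,79.2)"
```

```text
shift [ 0.1435 -0.0548 -0.0212] roll 0.04 jaw -98.5 turn -2.3 q6 179.9 pos [ 0.5235 -0.0746  0.2036] t 2.2
```

{"api": "apply_moves", "payload": {
  "commands": [
    [0.03,-0.055,-0.021,-0.14,0.2],
    [0.03,-0.055,-0.021,-0.28,0.2],
    [0.03,-0.055,-0.021,-0.42,0.2],
    [0.03,-0.055,-0.021,-0.56,0.2],
    [0.03,-0.055,-0.021,-0.7,0.2],
    [0.03,-0.055,-0.021,-0.84,0.2],
    [0.03,-0.055,-0.021,-0.98,0.2],
    [0.03,-0.055,-0.021,-1.12,0.2],
    [0.03,-0.055,-0.021,-1.26,0.2],
    [0.03,-0.055,-0.021,-1.4,0.2],
    [0.03,-0.055,-0.021,-1.54,0.2],
    [0.03,-0.055,-0.021,-1.68,0.2]
  ]
}}

```text
time: 3.4
ee_pos: [0.5525, -0.0229, 0.1745]
tcp_rot: [172.3, 89.0, 80.4]
wrist_force: [-0.0, -0.1, 0.6]
opening: 0.0511
```

```bash
python3 -c "
from h import *
go(box(0,0),.1,79.2)
go(box(0,0),.1,79.2,half=1)"
```

```text
shift [ 0.0745  0.0003 -0.0005] roll -1.416 jaw -1.9 turn 81.1 q6 89.1 pos [ 0.5525 -0.0229  0.1745] t 3.4
shift [ 0.0745  0.0003 -0.0005] roll -4.558 jaw -1.9 turn 261.1 q6 89.1 pos [ 0.5525 -0.0229  0.1745] t 3.4
```

{"api": "apply_moves", "payload": {
  "commands": [
    [0.03,0,0,-0.14,0.2],
    [0.04,0,-0.0005,-0.28,0.2],
    [0.05,0,-0.0005,-0.42,0.2],
    [0.06,0,-0.0005,-0.56,0.2],
    [0.07,0,-0.0005,-0.7,0.2],
    [0.07,0,-0.0005,-0.84,0.2],
    [0.07,0,-0.0005,-0.98,0.2],
    [0.07,0,-0.0005,-1.12,0.2],
    [0.07,0,-0.0005,-1.26,0.2],
    [0.07,0,-0.0005,-1.4,0.2],
    [0.07,0,-0.0005,-1.416,0.2],
    [0.07,0,-0.0005,-1.416,0.2]
  ]
}}

```text
time: 4.6
ee_pos: [0.5527, -0.0212, 0.1045]
tcp_rot: [91.4, 89.0, 80.4]
wrist_force: [0.3, 0.3, -1.4]
opening: 0.051
```

```bash
python3 -c "
from h import *
s=bot.get_obs();print(s['tcp_rot'],s['opening'])
print(Ro.from_euler('xyz',s['tcp_rot'],degrees=True).as_matrix().round(3))
go(box(0,0),.062,79.2)"
```

```text
[91.40955057 89.03712395 80.42950319] 0.051030752195196614
[[ 0.003  0.19   0.982]
 [ 0.017  0.982 -0.19 ]
 [-1.     0.017 -0.   ]]
shift [ 0.0425 -0.0006  0.0003] roll -0.003 jaw 79.0 turn 0.2 q6 8.3 pos [ 0.5527 -0.0212  0.1045] t 4.6
```

{"api": "apply_moves", "payload": {
  "commands": [
    [0.025,-0.0006,0,0,0.2],
    [0.041,-0.0006,0,0,0.2],
    [0.041,-0.0006,0,0,0.2],
    [0.041,-0.0006,0,0,-1],
    [0.041,-0.0006,0,0,-1],
    [0.041,-0.0006,0,0,-1],
    [0.041,-0.0006,0,0,-1],
    [0.041,-0.0006,0,0,-1],
    [0.041,-0.0006,0,0,-1],
    [0.041,-0.0006,0,0,-1]
  ],
  "newtons": 90
}}

```text
time: 5.6
ee_pos: [0.5535, -0.0211, 0.0651]
tcp_rot: [83.7, 89.0, 72.7]
wrist_force: [-1.4, 2.2, 6.7]
opening: 0.0121
```

{"api": "apply_moves", "payload": {
  "commands": [
    [-0.01,0.0002,0,0,-1],
    [-0.02,0.0004,0,0,-1],
    [-0.03,0.0005,0,0,-1],
    [-0.05,0.001,0,0,-1],
    [-0.08,0.0015,0,0,-1],
    [-0.1,0.002,0,0,-1],
    [-0.1,0.002,0,0,-1]
  ]
}}

```text
time: 6.3
ee_pos: [0.5547, -0.0209, 0.1687]
tcp_rot: [68.4, 88.9, 57.4]
wrist_force: [0.3, 0.5, -2.2]
opening: 0.0126
```

```bash
python3 -c "
from h import *
c=shot('side');cv2.imwrite('pics/s1.png',cv2.resize(c['frame'][150:350,150:450],None,fx=2.5,fy=2.5))
go((.505,.234),.1,-3.5)
go((.505,.234),.1,-3.5+180)"
```

```text
shift [ 0.0703  0.2396 -0.0971] roll 1.44 jaw 79.0 turn -82.5 q6 8.4 pos [ 0.5541 -0.0209  0.1665] t 6.3
shift [ 0.0703  0.2396 -0.0971] roll 1.44 jaw 79.0 turn -82.5 q6 8.4 pos [ 0.5541 -0.0209  0.1665] t 6.3
```

View pics/s1.png

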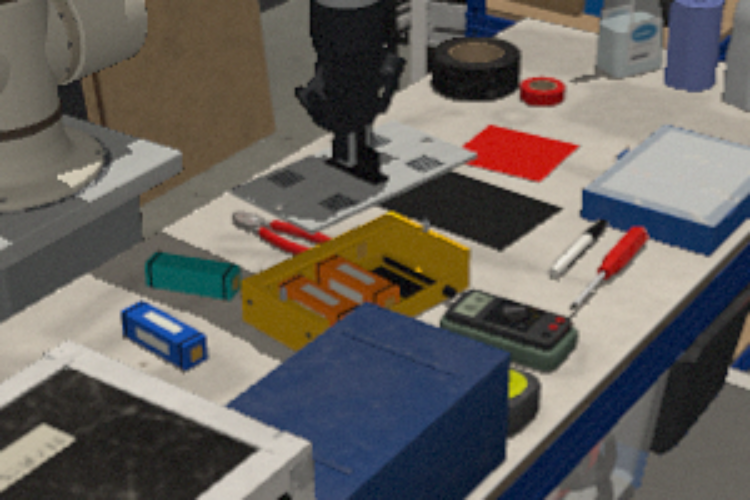

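The cover is up in the gripper. Two orange packs are in bays 0 and 1 and bay 2 is empty. Moving the cover to the black mat.

{"api": "apply_moves", "payload": {
  "commands": [
    [0,0.03,-0.01,0.13,-1],
    [0,0.06,-0.025,0.27,-1],
    [0,0.09,-0.04,0.4,-1],
    [0,0.12,-0.05,0.54,-1],
    [0,0.15,-0.06,0.67,-1],
    [0,0.18,-0.07,0.81,-1],
    [0,0.21,-0.085,0.94,-1],
    [0.03,0.2396,-0.097,1.08,-1],
    [0.06,0.2396,-0.097,1.21,-1],
    [0.09,0.2396,-0.097,1.35,-1],
    [0.1,0.2396,-0.097,1.44,-1],
    [0.1,0.2396,-0.097,1.44,-1]
  ]
}}

```text
time: 7.55
ee_pos: [0.5034, 0.2337, 0.0666]
tcp_rot: [172.8, 89.2, 79.2]
wrist_force: [-0.4, -0.4, -2.6]
opening: 0.0118
```

```bash
python3 -c "
from h import *
go((.505,.234),.02,-3.5);print(bot.get_obs()['opening'])"
```

```text
shift [0.0467 0.0015 0.0002] roll -0.001 jaw -3.6 turn 0.1 q6 118.1 pos [0.5034 0.2337 0.0666] t 7.5
0.011832777998577758
```

{"api": "apply_moves", "payload": {
  "commands": [
    [0.03,0.001,0,0,-1],
    [0.04,0.0015,0,0,-1],
    [0.045,0.0015,0,0,-1],
    [0.049,0.0015,0,0,-1],
    [0.049,0.0015,0,0,-1],
    [0.049,0.0015,0,0,-0.2],
    [0.049,0.0015,0,0,-0.2],
    [0.049,0.0015,0,0,-0.2],
    [0.049,0.0015,0,0,-0.2]
  ]
}}

```text
time: 8.45
ee_pos: [0.5052, 0.2344, 0.0179]
tcp_rot: [171.3, 89.2, 77.7]
wrist_force: [-0.2, -0.7, -0.7]
opening: 0.0346
```

```bash
python3 -c "
from h import *
go((.5,.2),.15,79.2)
go(box(32,0),.15,79.2);
go(box(32,-55),.15,79.2);print(bot.get_obs()['opening'])"
```

```text
shift [-0.1326 -0.0028  0.0327] roll -1.445 jaw -3.6 turn 82.8 q6 118.1 pos [0.5052 0.2344 0.0179] t 8.4
shift [-0.1355  0.0956  0.2542] roll -1.445 jaw -3.6 turn 82.8 q6 118.1 pos [0.5052 0.2344 0.0179] t 8.4
shift [-0.1363  0.0887  0.3088] roll -1.445 jaw -3.6 turn 82.8 q6 118.1 pos [0.5052 0.2344 0.0179] t 8.4
0.03463821644435115
```

{"api": "apply_moves", "payload": {
  "commands": [
    [-0.04,0,0,0,-0.2],
    [-0.08,0,0,-0.1,-0.1],
    [-0.13,-0.003,0.01,-0.24,-0.1],
    [-0.13,-0.003,0.03,-0.38,-0.1],
    [-0.13,-0.003,0.03,-0.52,-0.1],
    [-0.13,-0.003,0.03,-0.66,-0.1],
    [-0.13,-0.003,0.03,-0.8,-0.1],
    [-0.13,-0.003,0.03,-0.94,-0.1],
    [-0.13,-0.003,0.03,-1.08,-0.1],
    [-0.13,-0.003,0.03,-1.22,-0.1],
    [-0.13,-0.003,0.03,-1.36,-0.1],
    [-0.13,-0.003,0.03,-1.445,-0.1]
  ]
}}

```text
time: 9.65
ee_pos: [0.5, 0.2028, 0.1475]
tcp_rot: [88.1, 89.2, 77.6]
wrist_force: [-0.5, -0.1, 0.3]
opening: 0.0382
```

```bash
python3 - <<'E'
from h import *
c,X=report('top');cv2.imwrite('pics/t2.png',cv2.resize(c['frame'][190:390,140:460],None,fx=2.5,fy=2.5))
X0=np.load('top0.npy')
c2,X2=report('side')
for b,XX in(("top",X),("side",X2)):
  H,S,V=hsv(c if b=="top" else c2)
  m=(H>18)&(H<32)&(S>100)
  for P in comp(m,XX,(.04,.056),20): print(b,"rim",len(P),*rect(P))
E
```

```text
top blue 67 [703.6 287.5] [91.7 18.5] -0.2 pca [697.9 281.7] -3.1 z 0.0239
top blue 276 [ 441.  -197.7] [97.6 27. ] -8.5 pca [ 438.8 -197.4] -7.9 z 0.03
top blue 333 [ 445.9 -359. ] [96.1 29.9] 6.5 pca [ 443.8 -357.9] 5.4 z 0.0306
top orange 31 [554.  -32.1] [51.8  8.2] -13.8 pca [555.2 -33.1] -16.6 z 0.0339
top plate 80 [ 646.3 -232.5] [128.4  15.1] -88.0 pca [ 642.7 -231.8] -89.4 z 0.0526
top handle 174 [ 676.7 -439.5] [146.2  15.9] -1.0 pca [ 667.6 -445. ] -0.3 z 0.0866
top handle 32 [ 583.6 -487.2] [21.2  3.5] 84.5 pca [ 583.6 -487.5] 88.3 z 0.0852
top handle 72 [ 583.4 -570.2] [55.6  3.3] 88.4 pca [ 583.4 -570.2] 88.9 z 0.0872
top handle 41 [ 565.4 -581.7] [35.1 11.2] 57.2 pca [ 566.4 -579.3] 63.2 z 0.0755
top yellow 1551 [554.6 -21. ] [217.2 126.3] 79.0 pca [534.6 -16.3] 76.8 z 0.0477
side blue 244 [704.7 279.5] [90.6 16.5] -0.6 pca [703.8 279.3] -0.6 z 0.0228
side blue 310 [ 444.7 -201.5] [107.8  33.9] -7.8 pca [ 448.2 -206.7] -7.3 z 0.0268
side orange 517 [548.8 -49.6] [106.1  90.5] -11.5 pca [552.3 -50.5] -17.9 z 0.0329
side red 652 [501.3 390.9] [135.  128.2] 4.9 pca [504.1 388.5] 6.9 z -0.0004
side black 74 [359.5 512.2] [114.3  51.2] 19.4 pca [365.1 508.2] 23.5 z 0.0042
side black 66 [563.5  34.2] [70.3 22.1] -11.2 pca [567.8  34.4] -15.4 z 0.0046
side yellow 1453 [555.2 -22.6] [228.1 132.9] 79.5 pca [546.7 -19.6] 76.4 z 0.0396
top rim 1157 [553.1 -19.6] [217.8 122.7] 79.1
side rim 718 [553.9 -21.1] [226.5 131.6] 78.8
```

View pics/t2.png

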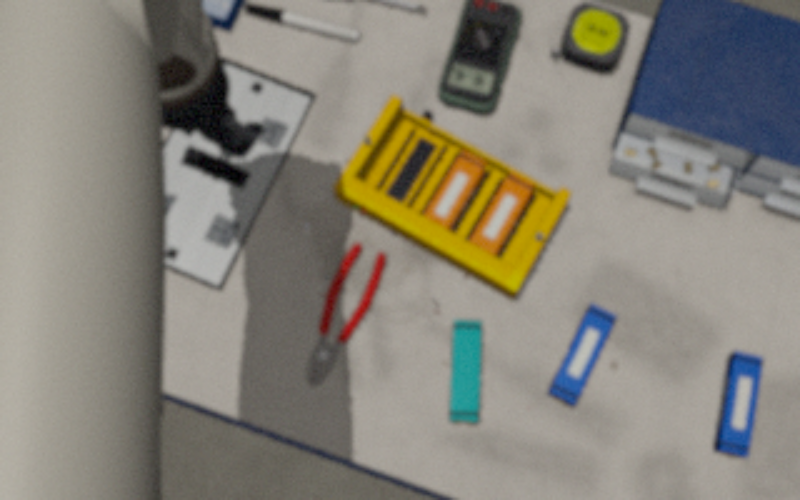

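```bash
sed -i 's/^B=.*/B=np.array([.5535,-.0205]);BY=-10.9/' h.py; python3 - <<'E'
from h import *
go(box(31,0),.13,79.1)
go(box(31,0),.016,79.1)
E
```

```text
shift [ 0.0145 -0.2098  0.1251] roll 0.003 jaw 79.3 turn -0.2 q6 32.4 pos [0.5    0.2028 0.1475] t 9.8
shift [ 0.1285 -0.2114  0.125 ] roll 0.003 jaw 79.3 turn -0.2 q6 32.4 pos [0.5    0.2028 0.1475] t 9.8
```

{"api": "apply_moves", "payload": {
  "commands": [
    [0.01,-0.04,0.025,0,0.03],
    [0.0145,-0.08,0.05,0,0.03],
    [0.0145,-0.12,0.075,0,0.03],
    [0.0145,-0.16,0.1,0,0.03],
    [0.0145,-0.2098,0.1251,0.003,0.03],
    [0.0145,-0.2098,0.1251,0.003,0.03],
    [0.0145,-0.2098,0.1251,0.003,0.03]
  ]
}}

```text
time: 10.45
ee_pos: [0.5841, -0.0277, 0.1297]
tcp_rot: [90.8, 89.2, 79.6]
wrist_force: [-0.3, -0.1, -0.1]
opening: 0.0436
```

```bash
python3 - <<'E'
from h import *
go(box(31,0),.016,79.1);s=bot.get_obs();print(s['opening'],Ro.from_euler('xyz',s['tcp_rot'],degrees=True).as_matrix()[:,0])
E
```

```text
shift [ 0.1137 -0.0003 -0.0004] roll -0.004 jaw 78.8 turn 0.3 q6 8.0 pos [ 0.5841 -0.0277  0.1297] t 10.4
0.043586895443658805 [ 0.00262562  0.01432382 -0.99989396]
```

{"api": "apply_moves", "payload": {
  "commands": [
    [0.04,0,0,-0.004,0.03],
    [0.08,0,0,-0.004,0.03],
    [0.1,-0.0003,-0.0004,-0.004,0.03],
    [0.1135,-0.0003,-0.0004,-0.004,0.03],
    [0.1135,-0.0003,-0.0004,-0.004,0.03],
    [0.1135,-0.0003,-0.0004,-0.004,-1],
    [0.1135,-0.0003,-0.0004,-0.004,-1],
    [0.1135,-0.0003,-0.0004,-0.004,-1],
    [0.1135,-0.0003,-0.0004,-0.004,-1]
  ],
  "newtons": 30
}}

```text
time: 11.35
ee_pos: [0.5847, -0.0262, 0.0176]
tcp_rot: [82.7, 89.1, 71.8]
wrist_force: [-0.1, 2.0, 5.3]
opening: 0.0294
```

```bash
python3 - <<'E'
from h import *
go(box(27,0),.018,79.1);go(box(29,0),.05,79.1);s=bot.get_obs();print(s['opening'])
E
```

```text
shift [-0.0004 -0.0003 -0.0048] roll -0.0 jaw 79.1 turn 0.0 q6 7.9 pos [ 0.5847 -0.0262  0.0176] t 11.3
shift [-0.0324  0.0002 -0.0027] roll -0.0 jaw 79.1 turn 0.0 q6 7.9 pos [ 0.5847 -0.0262  0.0176] t 11.3
0.029360704059912465
```

{"api": "apply_moves", "payload": {
  "commands": [
    [0,0,-0.004,0,-1],
    [0,0,-0.004,0,-1],
    [-0.008,0,-0.004,0,-1],
    [-0.016,0,-0.0035,0,-1],
    [-0.024,0,-0.003,0,-1],
    [-0.031,0,-0.002,0,-1],
    [-0.031,0,-0.002,0,-1]
  ]
}}

```text
time: 12.05
ee_pos: [0.5829, -0.0264, 0.0494]
tcp_rot: [79.8, 89.1, 68.9]
wrist_force: [-0.2, 0.2, -2.3]
opening: 0.0294
```

```bash
python3 - <<'E'
from h import *
go(box(48,0),.058,79.1);s=bot.get_obs();print(s['opening'],s['wrist_force'],s['torque'])
c=shot('side');cv2.imwrite('pics/s3.png',cv2.resize(c['frame'][210:310,220:360],None,fx=5,fy=5))
E
```

```text
shift [-0.0086  0.0003  0.018 ] roll -0.001 jaw 79.1 turn 0.0 q6 7.9 pos [ 0.5829 -0.0264  0.0494] t 12.1
0.02940911929837643 [-0.24764699  0.15434815 -2.29784099] [-0.10199017 -0.15430448  0.03461241]
```

View pics/s3.png

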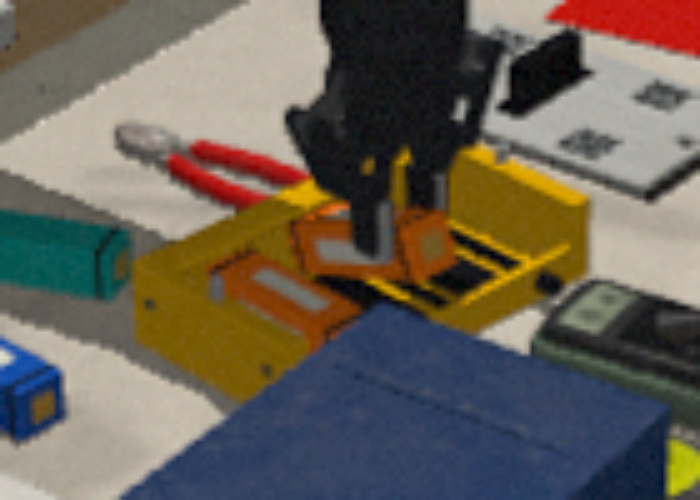

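The pack pivoted in the pads with its far end up. Drawing it out.

{"api": "apply_moves", "payload": {
  "commands": [
    [-0.002,0,0.008,0,-1],
    [-0.004,0,0.016,0,-1],
    [-0.008,0,0.022,0,-1],
    [-0.02,0,0.025,0,-1],
    [-0.05,0,0.025,0,-1],
    [-0.09,0.001,0.025,0,-1],
    [-0.1,0.001,0.025,0,-1],
    [-0.1,0.001,0.025,0,-1]
  ]
}}

```text
time: 12.9
ee_pos: [0.6083, -0.0317, 0.1519]
tcp_rot: [66.7, 89.0, 55.8]
wrist_force: [-0.3, 0.1, -2.5]
opening: 0.0291
```

```bash
python3 - <<'E'
from h import *
s=bot.get_obs();print(s['opening'],s['wrist_force'])
go((.530,.362),.15,94.5);go((.530,.422),.15,94.5)
E
```

```text
0.029112172317108 [-0.32670742  0.13242417 -2.513264  ]
shift [ 0.0068  0.3716 -0.1515] roll -0.269 jaw 79.1 turn 15.4 q6 7.6 pos [ 0.6083 -0.0317  0.1519] t 12.9
shift [ 0.0076  0.4305 -0.1629] roll -0.269 jaw 79.1 turn 15.4 q6 7.6 pos [ 0.6083 -0.0317  0.1519] t 12.9
```

{"api": "apply_moves", "payload": {
  "commands": [
    [0,0.04,-0.015,-0.03,-1],
    [0,0.08,-0.03,-0.06,-1],
    [0,0.12,-0.045,-0.09,-1],
    [0,0.165,-0.062,-0.12,-1],
    [0,0.21,-0.08,-0.15,-1],
    [0,0.255,-0.097,-0.18,-1],
    [0,0.3,-0.114,-0.21,-1],
    [0,0.345,-0.131,-0.24,-1],
    [0.0076,0.39,-0.148,-0.269,-1],
    [0.0076,0.4305,-0.1629,-0.269,-1],
    [0.0076,0.4305,-0.1629,-0.269,-1],
    [0.0076,0.4305,-0.1629,-0.269,-1]
  ]
}}

```text
time: 14.1
ee_pos: [0.5291, 0.4226, 0.1478]
tcp_rot: [54.1, 89.2, 58.7]
wrist_force: [-1.3, -1.0, -1.6]
opening: 0.0293
```

```bash
python3 - <<'E'
from h import *
s=bot.get_obs();print(s['opening'],s['wrist_force'])
go((.530,.421),.0125,94.6)
E
```

```text
0.029318689042340768 [-1.31061732 -0.97784237 -1.5606645 ]
shift [ 0.1353 -0.0032 -0.0004] roll -0.0 jaw 94.6 turn 0.0 q6 33.9 pos [0.5291 0.4226 0.1478] t 14.1
```

{"api": "apply_moves", "payload": {
  "commands": [
    [0.045,-0.001,0,0,-1],
    [0.09,-0.002,0,0,-1],
    [0.11,-0.003,0,0,-1],
    [0.12,-0.003,0,0,-1],
    [0.127,-0.003,0,0,-1],
    [0.134,-0.003,0,0,-1],
    [0.134,-0.003,0,0,-1],
    [0.134,-0.003,0,0,-1],
    [0.134,-0.003,0,0,0.03],
    [0.134,-0.003,0,0,0.03],
    [0.134,-0.003,0,0,0.03],
    [0.134,-0.003,0,0,0.03]
  ]
}}

```text
time: 15.3
ee_pos: [0.5301, 0.4213, 0.0137]
tcp_rot: [55.1, 89.2, 59.7]
wrist_force: [-0.4, -0.1, -0.8]
opening: 0.0439
```

{"api": "apply_moves", "payload": {
  "commands": [
    [-0.04,0,0,0,0.03],
    [-0.08,0,0,0,0.03],
    [-0.13,0,0,0,0.03]
  ]
}}

```text
time: 15.6
ee_pos: [0.5284, 0.4192, 0.1435]
tcp_rot: [60.6, 89.3, 65.2]
wrist_force: [1.3, 0.5, 1.1]
opening: 0.0437
```

```bash
python3 - <<'E'
from h import *
s=bot.get_obs();print(s['opening'],s['wrist_force'])
go(box(31,-55),.14,79.1)
c,X=report('side')
E
```

```text
0.04371885910419853 [1.30298855 0.46473752 1.08956238]
shift [-0.0014 -0.5016  0.0049] roll 0.271 jaw 94.6 turn -15.5 q6 33.7 pos [0.5284 0.4192 0.1435] t 15.6
side blue 248 [704.5 278.7] [90.9 17.7] -0.1 pca [704.8 278.8] -0.3 z 0.0242
side blue 310 [ 442.8 -201.2] [107.7  34.3] -7.6 pca [ 449.8 -206.7] -7.7 z 0.0267
side orange 186 [501.9 417.6] [101.1  46.2] 5.2 pca [505.5 409.7] 6.0 z 0.0265
side orange 218 [545.8 -76.2] [98.  34.7] -12.2 pca [548.1 -81.4] -14.0 z 0.0333
side red 453 [503.2 386.3] [136.8 117.6] 9.0 pca [507.1 370.7] 15.0 z -0.0002
side black 76 [364.  513.2] [111.2  45.3] 28.1 pca [362.4 506.8] 21.6 z 0.0043
side black 90 [566.8  27.9] [70.5 31.3] -20.3 pca [566.6  31.1] -20.1 z 0.0049
side yellow 1502 [555.4 -22.4] [225.  129.1] 78.6 pca [543.9 -19.7] 76.9 z 0.0388
```

{"api": "apply_moves", "payload": {
  "commands": [
    [0,-0.045,0,0.03,0.03],
    [0,-0.09,0.001,0.06,0.03],
    [0,-0.135,0.001,0.09,0.03],
    [0,-0.18,0.002,0.12,0.03],
    [0,-0.225,0.002,0.15,0.03],
    [0,-0.27,0.003,0.18,0.03],
    [0,-0.315,0.003,0.21,0.03],
    [0,-0.36,0.004,0.24,0.03],
    [0,-0.405,0.004,0.271,0.03],
    [0,-0.45,0.005,0.271,0.03],
    [0,-0.5016,0.005,0.271,0.03],
    [0,-0.5016,0.005,0.271,0.03]
  ]
}}

```text
time: 16.85
ee_pos: [0.5757, -0.0837, 0.1457]
tcp_rot: [60.5, 88.7, 49.3]
wrist_force: [-0.9, 1.4, 0.7]
opening: 0.0439
```

```bash
python3 - <<'E'
from h import *
go(box(31,-55),.016,79.1)
E
```

```text
shift [ 0.1297  0.0004 -0.0042] roll -0.005 jaw 78.8 turn 0.3 q6 2.4 pos [ 0.5757 -0.0837  0.1457] t 16.9
```

{"api": "apply_moves", "payload": {
  "commands": [
    [0.04,0,-0.004,-0.005,0.03],
    [0.08,0,-0.004,-0.005,0.03],
    [0.11,0.0004,-0.0042,-0.005,0.03],
    [0.129,0.0004,-0.0042,-0.005,0.03],
    [0.129,0.0004,-0.0042,-0.005,0.03],
    [0.129,0.0004,-0.0042,-0.005,-1],
    [0.129,0.0004,-0.0042,-0.005,-1],
    [0.129,0.0004,-0.0042,-0.005,-1],
    [0.129,0.0004,-0.0042,-0.005,-1]
  ]
}}

```text
time: 17.75
ee_pos: [0.574, -0.0804, 0.0176]
tcp_rot: [57.4, 88.7, 46.5]
wrist_force: [0.4, 0.7, -0.4]
opening: 0.0295
```

```bash
python3 - <<'E'
from h import *
go(box(31,-55),.016,79.1)
s=bot.get_obs();print(s['opening'],s['wrist_force'],Ro.from_euler('xyz',s['tcp_rot'],degrees=True).as_matrix()[:,0])
E
```

```text
shift [ 0.0016 -0.0001 -0.0005] roll -0.0 jaw 79.1 turn 0.0 q6 2.4 pos [ 0.574  -0.0804  0.0176] t 17.8
0.029535940537623716 [ 0.39802748  0.66855818 -0.44062003] [ 0.01586845  0.01669275 -0.99973474]
```

{"api": "apply_moves", "payload": {
  "commands": [
    [0,0,-0.004,0,-1],
    [0,0,-0.004,0,-1],
    [-0.008,0,-0.004,0,-1],
    [-0.016,0,-0.0035,0,-1],
    [-0.024,0,-0.003,0,-1],
    [-0.031,0,-0.002,0,-1],
    [-0.033,0,0.008,0,-1],
    [-0.035,0,0.016,0,-1],
    [-0.039,0,0.022,0,-1],
    [-0.05,0,0.025,0,-1],
    [-0.09,0.001,0.025,0,-1],
    [-0.13,0.001,0.025,0,-1]
  ]
}}

```text
time: 18.95
ee_pos: [0.5963, -0.0862, 0.1488]
tcp_rot: [61.4, 88.7, 50.5]
wrist_force: [1.0, 0.3, -1.8]
opening: 0.0291
```

```bash
python3 - <<'E'
from h import *
s=bot.get_obs();print(s['opening'],s['wrist_force'])
go((.535,.364),.15,94.6)
E
```

```text
0.029088713178154358 [ 0.9633654   0.29840958 -1.78265491]
shift [ 0.0057  0.4304 -0.1454] roll -0.271 jaw 79.1 turn 15.5 q6 2.2 pos [ 0.5963 -0.0862  0.1488] t 18.9
```

{"api": "apply_moves", "payload": {
  "commands": [
    [0,0.04,-0.013,-0.03,-1],
    [0,0.08,-0.027,-0.06,-1],
    [0,0.12,-0.04,-0.09,-1],
    [0,0.165,-0.055,-0.12,-1],
    [0,0.21,-0.07,-0.15,-1],
    [0,0.255,-0.086,-0.18,-1],
    [0,0.3,-0.1,-0.21,-1],
    [0,0.345,-0.116,-0.24,-1],
    [0.0057,0.39,-0.132,-0.271,-1],
    [0.0057,0.4304,-0.1454,-0.271,-1],
    [0.0057,0.4304,-0.1454,-0.271,-1],
    [0.0057,0.4304,-0.1454,-0.271,-1]
  ]
}}

```text
time: 20.15
ee_pos: [0.5347, 0.365, 0.1501]
tcp_rot: [45.7, 88.8, 50.4]
wrist_force: [-0.6, -0.3, -1.2]
opening: 0.0292
```

```bash
python3 - <<'E'
from h import *
s=bot.get_obs();print(s['opening'],s['wrist_force'])
go((.534,.362),.0136,94.6)
E
```

```text
0.029206174009944796 [-0.62983402 -0.3027577  -1.24653784]
shift [ 0.1364 -0.005  -0.003 ] roll 0.002 jaw 94.7 turn -0.1 q6 29.4 pos [0.5347 0.365  0.1501] t 20.1
```

{"api": "apply_moves", "payload": {
  "commands": [
    [0.045,-0.001,-0.003,0,-1],
    [0.09,-0.002,-0.003,0,-1],
    [0.11,-0.004,-0.003,0,-1],
    [0.12,-0.005,-0.003,0,-1],
    [0.128,-0.005,-0.003,0,-1],
    [0.136,-0.005,-0.003,0,-1],
    [0.136,-0.005,-0.003,0,-1],
    [0.136,-0.005,-0.003,0,-1],
    [0.136,-0.005,-0.003,0,0.03],
    [0.136,-0.005,-0.003,0,0.03],
    [0.136,-0.005,-0.003,0,0.03],
    [0.136,-0.005,-0.003,0,0.03]
  ]
}}

```text
time: 21.35
ee_pos: [0.5338, 0.362, 0.014]
tcp_rot: [46.2, 88.8, 50.9]
wrist_force: [-0.1, -0.1, 0.3]
opening: 0.0441
```

{"api": "apply_moves", "payload": {
  "commands": [
    [-0.04,0,0,0,0.03],
    [-0.08,0,0,0,0.03],
    [-0.13,0,0,0,0.1]
  ]
}}

```text
time: 21.65
ee_pos: [0.5311, 0.3594, 0.1438]
tcp_rot: [49.1, 88.9, 53.9]
wrist_force: [1.1, 1.3, -0.0]
opening: 0.047
```

```bash
python3 - <<'E'
from h import *
c,X=report('side')
c2,X=report('top')
cv2.imwrite('pics/c4.png',np.vstack([c['frame'][180:320,190:490],c2['frame'][230:390,160:460]]).repeat(2,0).repeat(2,1))
s=bot.get_obs();print(s['opening'],s['wrist_force'])
go((.449,-.199),.14,82)
E
```

```text
side blue 241 [704.6 278.8] [90.1 17.1] 1.1 pca [705.1 278.8] 0.9 z 0.0235
side blue 310 [ 443.5 -201.2] [105.   34.1] -7.4 pca [ 449.3 -206.5] -7.7 z 0.0265
side orange 414 [507.5 386.4] [104.4 102.9] 7.4 pca [511.8 378.4] -8.9 z 0.0274
side red 175 [500.5 386. ] [134.3 126.1] 5.1 pca [522.7 365.1] 37.6 z -0.0005
side black 71 [359.4 508.2] [111.6  45.9] 16.9 pca [362.  506.1] 20.3 z 0.0044
side black 96 [566.2  28.2] [68.6 31.4] -11.9 pca [566.3  30.2] -16.7 z 0.0053
side yellow 1536 [554.8 -22.4] [223.3 131.9] 77.7 pca [542.6 -19.2] 76.0 z 0.0372
top blue 106 [682.3 301.6] [125.9  63.6] -43.7 pca [680.8 301.8] -42.0 z 0.0246
top blue 273 [ 440.6 -197.8] [97.2 27. ] -8.2 pca [ 439.4 -197.6] -8.0 z 0.03
top blue 350 [ 425.5 -396.3] [96.7 30.5] 4.6 pca [ 423.2 -394.2] 4.5 z 0.0305
top orange 157 [500.1 417.1] [101.   32.1] 4.3 pca [495.2 410. ] 4.3 z 0.0294
top orange 266 [507.9 360.3] [100.4  32.5] 4.5 pca [510.4 356.6] 4.2 z 0.031
top orange 44 [498.8 426.2] [58.6 23.1] 20.1 pca [498.7 426.9] 13.1 z 0.0316
top red 564 [504.  384.7] [128.3 106.8] 1.9 pca [491.6 376.2] -1.2 z 0.002
top plate 82 [ 644.5 -232.4] [127.    8.9] -89.8 pca [ 642.1 -232.7] 89.9 z 0.0531
top handle 164 [ 676.3 -445.5] [144.1   4.3] -0.9 pca [ 668.2 -445.6] -0.2 z 0.0873
top handle 30 [ 583.7 -488.7] [18.4  2.6] 89.6 pca [ 583.6 -489.3] 89.2 z 0.0833
top handle 70 [ 583.2 -570.4] [58.5  2.8] 88.3 pca [ 583.2 -571.7] 88.7 z 0.088
top handle 40 [ 565.2 -581.6] [36.  10.7] 61.3 pca [ 565.7 -580.1] 62.9 z 0.0759
top yellow 1531 [556.1 -21. ] [217.7 128.6] 79.1 pca [536.1 -16.3] 77.4 z 0.0476
0.0472228086424284 [ 0.14295758  0.49698338 -0.11394571]
shift [-0.0026 -0.5515 -0.1312] roll 0.223 jaw 94.8 turn -12.8 q6 29.2 pos [0.5341 0.3613 0.152 ] t 21.8
```

View pics/c4.png

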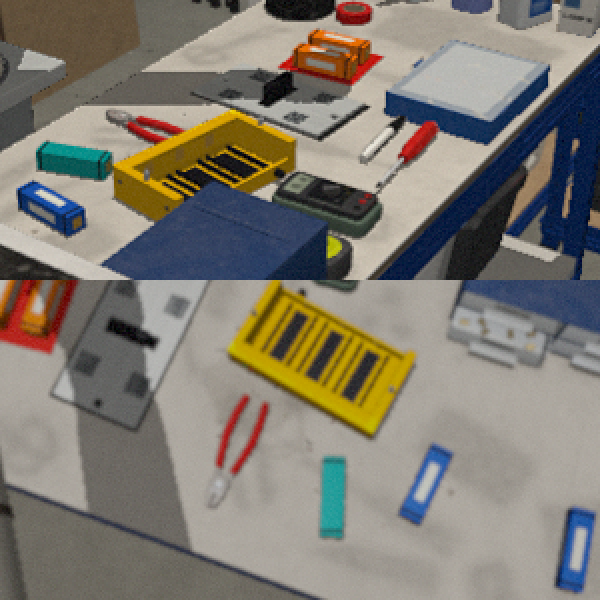

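The box is empty, both worn packs lie flat on the red mat, and the cover lies on the black mat. The far blue pack was knocked to about (425,-396) mm. Fetching the near blue pack.

{"api": "apply_moves", "payload": {
  "commands": [
    [-0.002,-0.0485,-0.011,0.02,0.03],
    [-0.002,-0.097,-0.022,0.04,0.03],
    [-0.002,-0.145,-0.034,0.06,0.03],
    [-0.002,-0.193,-0.046,0.08,0.03],
    [-0.002,-0.241,-0.057,0.1,0.03],
    [-0.002,-0.29,-0.069,0.12,0.03],
    [-0.002,-0.338,-0.08,0.14,0.03],
    [-0.002,-0.386,-0.092,0.16,0.03],
    [-0.002,-0.434,-0.103,0.18,0.03],
    [-0.002,-0.482,-0.115,0.2,0.03],
    [-0.002,-0.53,-0.126,0.223,0.03],
    [-0.002,-0.5515,-0.131,0.223,0.03]
  ]
}}

```text
time: 22.95
ee_pos: [0.4482, -0.2022, 0.1393]
tcp_rot: [52.5, 88.2, 44.2]
wrist_force: [1.6, 0.4, 0.4]
opening: 0.0444
```

```bash
python3 - <<'E'
from h import *
go((.450,-.2005),.011,82)
E
```

```text
shift [ 0.1283 -0.0013 -0.0009] roll -0.004 jaw 81.8 turn 0.2 q6 -17.0 pos [ 0.4482 -0.2022  0.1393] t 22.9
```

{"api": "apply_moves", "payload": {
  "commands": [
    [0.04,0,0,-0.004,0.03],
    [0.08,-0.001,0,-0.004,0.03],
    [0.11,-0.001,-0.0009,-0.004,0.03],
    [0.128,-0.0013,-0.0009,-0.004,0.03],
    [0.128,-0.0013,-0.0009,-0.004,0.03],
    [0.128,-0.0013,-0.0009,-0.004,-1],
    [0.128,-0.0013,-0.0009,-0.004,-1],
    [0.128,-0.0013,-0.0009,-0.004,-1],
    [0.128,-0.0013,-0.0009,-0.004,-1],
    [0.128,-0.0013,-0.0009,-0.004,-1]
  ],
  "newtons": 40
}}

```text
time: 23.95
ee_pos: [0.4505, -0.2007, 0.0121]
tcp_rot: [50.0, 88.2, 42.0]
wrist_force: [-0.2, 0.9, 2.6]
opening: 0.0295
```

{"api": "apply_moves", "payload": {
  "commands": [
    [-0.02,0,0,0,-1],
    [-0.06,0,0,0,-1],
    [-0.1,0,0,0,-1],
    [-0.125,0,0,0,-1],
    [-0.125,0,0,0,-1]
  ]
}}

```text
time: 24.45
ee_pos: [0.4491, -0.2042, 0.1411]
tcp_rot: [40.5, 88.0, 32.5]
wrist_force: [0.2, -0.6, -1.8]
opening: 0.0289
```

```bash
python3 - <<'E'
from h import *
s=bot.get_obs();print(s['opening'],s['wrist_force'],Ro.from_euler('xyz',s['tcp_rot'],degrees=True).as_matrix()[:,0])
go(box(26,0),.12,79.1)
E
```

```text
0.02893724186922572 [ 0.24292299 -0.60145024 -1.79885964] [ 0.02922989  0.01860567 -0.99939954]
shift [0.0282 0.1946 0.1031] roll 0.051 jaw 82.0 turn -2.9 q6 -17.4 pos [ 0.4491 -0.2042  0.1411] t 24.4
```

{"api": "apply_moves", "payload": {
  "commands": [
    [0.005,0.033,0.017,0.01,-1],
    [0.01,0.066,0.035,0.02,-1],
    [0.015,0.1,0.052,0.03,-1],
    [0.02,0.133,0.07,0.04,-1],
    [0.028,0.166,0.087,0.051,-1],
    [0.028,0.1946,0.104,0.051,-1],
    [0.028,0.1946,0.104,0.051,-1],
    [0.028,0.1946,0.104,0.051,-1]
  ]
}}

```text
time: 25.25
ee_pos: [0.5795, -0.025, 0.1187]
tcp_rot: [45.4, 88.1, 34.5]
wrist_force: [-1.4, 0.2, -0.8]
opening: 0.0291
```

```bash
python3 - <<'E'
from h import *
s=bot.get_obs();print(s['opening'],s['wrist_force'],s['tcp_rot'])
go(box(27,0),.040,79.1)
E
```

```text
0.029078168665086217 [-1.38035944  0.24370269 -0.8450506 ] [45.38846951 88.12795645 34.54877202]
shift [ 0.0787 -0.0024 -0.0011] roll 0.001 jaw 79.2 turn -0.1 q6 7.8 pos [ 0.5795 -0.025   0.1187] t 25.2
```

{"api": "apply_moves", "payload": {
  "commands": [
    [0.04,-0.001,-0.001,0,-1],
    [0.07,-0.0024,-0.001,0,-1],
    [0.078,-0.0024,-0.001,0,-1],
    [0.078,-0.0024,-0.001,0,-1],
    [0.081,-0.0024,-0.001,0,-1],
    [0.084,-0.0024,-0.001,0,-1],
    [0.087,-0.0024,-0.001,0,-1],
    [0.087,-0.0024,-0.001,0,-1]
  ]
}}

```text
time: 26.05
ee_pos: [0.581, -0.0258, 0.034]
tcp_rot: [42.4, 88.0, 31.5]
wrist_force: [-5.2, -0.3, 7.0]
opening: 0.0292
```

```bash
python3 - <<'E'
from h import *
s=bot.get_obs();print(s['opening'],s['wrist_force'],s['tcp_rot'])
go(box(10,0),.033,79.1)
c=shot('side');cv2.imwrite('pics/s5.png',cv2.resize(c['frame'][210:310,220:360],None,fx=5,fy=5))
E
```

```text
0.029175935582029463 [-5.24070101 -0.29446054  7.00570021] [42.35971797 88.03065733 31.50783502]
shift [ 0.0006 -0.     -0.018 ] roll 0.001 jaw 79.2 turn -0.1 q6 7.8 pos [ 0.581  -0.0258  0.034 ] t 26.1
```

View pics/s5.png

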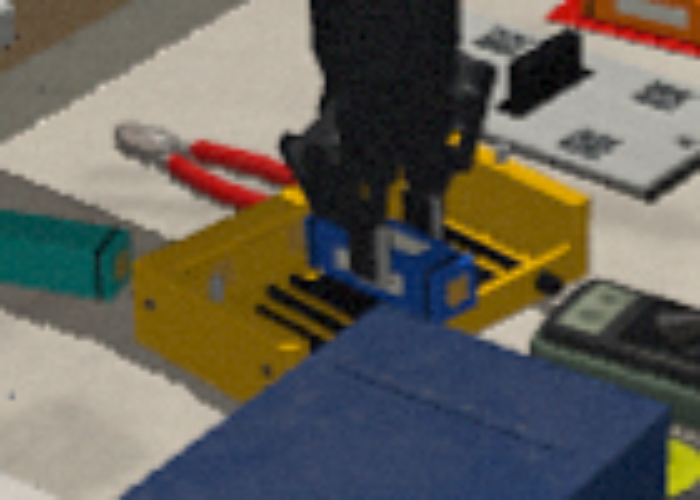

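```bash
cat >> h.py <<'E'
def boxpts(n,hlo=100,hhi=125):
    c=shot(n);X=cloud(c);H,S,V=hsv(c)
    d=X[...,:2]-B;a=np.radians(BY);bx=d@np.array([np.cos(a),np.sin(a)])*1000;by=d@np.array([-np.sin(a),np.cos(a)])*1000
    m=(H>hlo)&(H<hhi)&(S>110)&(abs(bx)<90)&(abs(by)<100)
    return np.c_[bx[m],by[m],X[...,2][m]*1000],X,c
def prof(n):
    P,X,c=boxpts(n)
    for x in range(-60,80,10):
        q=P[(P[:,0]>=x)&(P[:,0]<x+10)]
        if len(q)>2: print(n,x+5,len(q),"y",np.percentile(q[:,1],[3,97]).round(0),"z",np.percentile(q[:,2],[5,95]).round(1))
E
python3 - <<'E'
from h import *
prof('side');prof('top')
E
```

```text
side -35 4 y [-33.  -9.] z [ 4. 36.]
side -25 23 y [-28.  -9.] z [11.  46.9]
side -15 34 y [-22.  -0.] z [ 6.  48.6]
side -5 22 y [-41.  70.] z [ 6.6 49.3]
side 5 26 y [-41.  74.] z [ 4.6 52.4]
side 15 30 y [-53.  75.] z [  3.2 122.1]
side 25 20 y [-50.  68.] z [  4.  107.6]
side 35 33 y [-46.  73.] z [  8.7 170.8]
side 45 34 y [-17.  13.] z [ 22.5 128.9]
side 55 47 y [-18.   9.] z [28.2 53. ]
side 65 63 y [-18.  14.] z [24.2 55. ]
side 75 31 y [-18.  68.] z [18.3 51.4]
top -15 4 y [-59. -49.] z [4.4 7.7]
top 15 6 y [-59. -44.] z [  5.8 126.3]
top 25 3 y [-59. -50.] z [7.5 9.6]
```

{"api": "apply_moves", "payload": {
  "commands": [
    [0.002,0,0,0,-1],
    [0.004,0,0,0,-1],
    [0.006,0,0,0,-1],
    [0.008,0,0,0,-1],
    [0.008,0,0,0,-1]
  ]
}}

```text
time: 26.7
ee_pos: [0.5813, -0.0255, 0.0293]
tcp_rot: [40.9, 87.9, 30.1]
wrist_force: [-12.6, 1.6, 19.5]
opening: 0.0291
```

```bash
python3 - <<'E'
from h import *
prof('side')
s=bot.get_obs();print(s['ee_pos'],s['wrist_force'])
E
```

```text
side -25 21 y [-22. -10.] z [11.8 40. ]
side -15 29 y [-38.  -7.] z [ 9.5 42.2]
side -5 31 y [-43.   3.] z [ 6.  42.3]
side 5 17 y [-38.  74.] z [  4.7 169.5]
side 15 31 y [-64.  70.] z [  4.4 165.4]
side 25 25 y [-56.  73.] z [ 6.5 96.3]
side 35 32 y [-60.  72.] z [ 16.1 122.8]
side 45 38 y [-19.  21.] z [ 27.1 110.8]
side 55 42 y [-20.  11.] z [27.2 54.2]
side 65 61 y [-18.  12.] z [31.9 55.6]
side 75 34 y [-19.  10.] z [26.7 52.8]
[ 0.58126375 -0.02544473  0.02930811] [-11.66139633   2.20883901  19.63635551]
```

{"api": "apply_moves", "payload": {
  "commands": [
    [-0.001,0,-0.003,0,-1],
    [-0.001,0,-0.006,0,-1],
    [-0.001,0,-0.009,0,-1],
    [-0.001,0,-0.012,0,-1],
    [-0.001,0,-0.015,0,-1],
    [-0.001,0,-0.018,0,-1],
    [-0.001,0,-0.018,0,-1]
  ]
}}

```text
time: 27.45
ee_pos: [0.5631, -0.022, 0.0296]
tcp_rot: [41.4, 88.0, 30.5]
wrist_force: [0.6, 0.1, -0.9]
opening: 0.0291
```

```bash
python3 - <<'E'
from h import *
prof('side')
s=bot.get_obs();print(s['ee_pos'],s['wrist_force']);go(box(9,0),.018,79.1)
E
```

```text
side -45 8 y [-17. -11.] z [19.7 33.1]
side -35 25 y [-26. -10.] z [10.2 41.6]
side -25 27 y [-37.  13.] z [ 9.  42.6]
side -15 19 y [-36.  76.] z [  3.2 197.3]
side -5 19 y [-55.  74.] z [  5.4 129.5]
side 5 25 y [-61.  69.] z [ 3.3 95.4]
side 15 38 y [-49.  71.] z [  5.6 120.9]
side 25 49 y [-48.  72.] z [  5.3 130.5]
side 35 52 y [-20.  72.] z [ 9.8 52.9]
side 45 57 y [-17.  13.] z [25.6 79.5]
side 55 44 y [-16.  14.] z [27.6 53.7]
[ 0.5634057  -0.02204857  0.02973073] [ 0.21772889  0.55183593 -0.29155857]
shift [ 0.0117 -0.0006 -0.0013] roll 0.001 jaw 79.2 turn -0.1 q6 8.1 pos [ 0.5634 -0.022   0.0297] t 27.5
```

{"api": "apply_moves", "payload": {
  "commands": [
    [0,-0.0003,-0.002,0,-1],
    [0.003,-0.0006,-0.002,0,-1],
    [0.006,-0.0006,-0.002,0,-1],
    [0.009,-0.0006,-0.0015,0,-1],
    [0.011,-0.0006,-0.0013,0,-1],
    [0.012,-0.0006,-0.0013,0,-1],
    [0.012,-0.0006,-0.0013,0,-1]
  ]
}}

```text
time: 28.2
ee_pos: [0.5643, -0.0224, 0.0193]
tcp_rot: [37.3, 87.7, 26.5]
wrist_force: [3.7, -0.7, 7.2]
opening: 0.0288
```

```bash
python3 - <<'E'
from h import *
prof('side')
s=bot.get_obs();print(s['ee_pos'],s['wrist_force']);go(box(9,0),.018,79.1)
E
```

```text
side -45 9 y [-16. -12.] z [14.2 30.4]
side -35 26 y [-25. -12.] z [10.3 34. ]
side -25 18 y [-25.  31.] z [10.  58.7]
side -15 17 y [-38.  34.] z [ 8.7 65.5]
side -5 21 y [-56.  74.] z [  3.6 115.6]
side 5 16 y [-56.  72.] z [ 8.2 76.2]
side 15 34 y [-56.  71.] z [ 5.6 87.1]
side 25 41 y [-58.  69.] z [  7.7 127.7]
side 35 47 y [-23.  72.] z [12.2 43.4]
side 45 35 y [-18.  12.] z [23.2 73.7]
side 55 35 y [-18.  11.] z [24.8 42.2]
[ 0.56428912 -0.02243625  0.0192898 ] [ 3.52926277 -0.58762426  7.08409558]
shift [ 0.0012 -0.0002 -0.002 ] roll 0.001 jaw 79.2 turn -0.1 q6 8.0 pos [ 0.5643 -0.0224  0.0193] t 28.2
```

{"api": "apply_moves", "payload": {
  "commands": [
    [0.0015,0,-0.001,0,-1],
    [0.003,0,-0.001,0,-1],
    [0.003,0,-0.001,0,-1],
    [0.003,0,-0.001,0,-0.05],
    [0.003,0,-0.001,0,-0.05],
    [0.003,0,-0.001,0,-0.05],
    [0.003,0,-0.001,0,-0.05],
    [-0.01,0,-0.001,0,-0.05],
    [-0.04,0,-0.001,0,-0.05],
    [-0.07,0,-0.001,0,-0.05]
  ]
}}

```text
time: 29.25
ee_pos: [0.5604, -0.0235, 0.0905]
tcp_rot: [37.9, 87.8, 27.0]
wrist_force: [0.4, 1.1, -0.5]
opening: 0.0402
```

```bash
python3 - <<'E'
from h import *
prof('side');prof('top')
s=bot.get_obs();print(s['ee_pos'],s['wrist_force'],s['opening']);go(box(42,0),.06,79.1)
E
```

```text
side -45 16 y [-18.  -2.] z [11.9 34.1]
side -35 46 y [-20.  52.] z [ 9.5 36.7]
side -25 46 y [-25.  73.] z [ 6.  36.7]
side -15 25 y [-19.  49.] z [ 6.3 37.6]
side -5 27 y [-48.  72.] z [  8.2 141.3]
side 5 30 y [-37.  72.] z [ 8.6 99.3]
side 15 39 y [-52.  73.] z [  5.7 155.3]
side 25 31 y [-51.  71.] z [ 4.2 37.5]
side 35 42 y [-18.  70.] z [ 13.7 246.2]
side 45 34 y [-19.  10.] z [24.5 36.2]
side 55 29 y [-16.  13.] z [22.6 36.1]
top -5 7 y [-58. -40.] z [  6.5 204.3]
top 35 3 y [-55. -52.] z [7.  9.6]
[ 0.56296432 -0.02365447  0.09471408] [0.09314291 0.27754059 0.09201504] 0.040761993805728515
shift [0.0359 0.0004 0.0308] roll 0.001 jaw 79.2 turn -0.1 q6 7.9 pos [ 0.563  -0.0237  0.0947] t 29.4
```

```bash
python3 - <<'E'
from h import *
report('top')
go((.434,-.395),.14,94.6)
E
```

```text
top blue 106 [682.9 301.4] [126.4  62.2] -43.3 pca [681.9 301.7] -40.3 z 0.0254
top blue 355 [ 425.3 -395.9] [96.4 29.7] 4.4 pca [ 423.4 -394.3] 4.5 z 0.0307
top orange 216 [499.7 417.4] [100.1  33.6] 4.9 pca [498.  413.4] 5.6 z 0.0308
top orange 208 [508.8 360.1] [102.7  32. ] 5.0 pca [508.  357.7] 5.7 z 0.0299
top red 602 [503.1 390.4] [124.8 116.3] 4.0 pca [489.4 377.4] -12.4 z 0.0018
top black 141 [552.4 -74.7] [70.6 17.9] -10.6 pca [551.5 -75.5] -11.3 z 0.0065
top plate 79 [ 642.  -231.9] [126.6   7.4] 87.5 pca [ 641.9 -230.9] 89.7 z 0.0535
top handle 174 [ 677.6 -445.6] [143.8   4. ] -0.4 pca [ 668.8 -445.5] -0.2 z 0.0877
top handle 34 [ 582.9 -487.7] [22.   3.1] -89.0 pca [ 583.6 -488.4] 88.7 z 0.084
top handle 77 [ 583.5 -569.9] [59.8  3.3] 89.3 pca [ 583.3 -571.8] 89.2 z 0.0867
top handle 41 [ 565.2 -582.2] [37.  11.8] 57.0 pca [ 565.6 -580.5] 63.4 z 0.0757
top yellow 556 [539.5 -90.2] [122.5  74. ] -10.9 pca [517.  -98.1] -25.6 z 0.0483
shift [-0.0591 -0.3876 -0.0542] roll -0.269 jaw 79.2 turn 15.4 q6 7.9 pos [ 0.5622 -0.0236  0.0924] t 29.4
```

{"api": "apply_moves", "payload": {
  "commands": [
    [-0.03,-0.01,0,0,0.03],
    [-0.055,-0.05,-0.007,-0.03,0.03],
    [-0.059,-0.095,-0.014,-0.06,0.03],
    [-0.059,-0.14,-0.021,-0.1,0.03],
    [-0.059,-0.185,-0.028,-0.13,0.03],
    [-0.059,-0.23,-0.034,-0.16,0.03],
    [-0.059,-0.275,-0.04,-0.19,0.03],
    [-0.059,-0.32,-0.046,-0.22,0.03],
    [-0.059,-0.36,-0.051,-0.25,0.03],
    [-0.059,-0.3876,-0.0542,-0.269,0.03],
    [-0.059,-0.3876,-0.0542,-0.269,0.03],
    [-0.059,-0.3876,-0.0542,-0.269,0.03]
  ]
}}

```text
time: 30.6
ee_pos: [0.4335, -0.395, 0.1392]
tcp_rot: [20.8, 87.5, 25.3]
wrist_force: [0.1, 0.1, 0.4]
opening: 0.044
```

```bash
python3 - <<'E'
from h import *
go((.434,-.3954),.011,94.5)
s=bot.get_obs();print(s['tcp_rot'],s['opening'])
E
```

```text
shift [ 0.128  -0.0024 -0.0047] roll -0.0 jaw 94.5 turn 0.0 q6 -47.9 pos [ 0.4335 -0.395   0.1392] t 30.6
[20.84111525 87.52469985 25.32082711] 0.04399528015425549
```

{"api": "apply_moves", "payload": {
  "commands": [
    [0.04,-0.0008,-0.0015,0,0.03],
    [0.08,-0.0016,-0.003,0,0.03],
    [0.11,-0.002,-0.004,0,0.03],
    [0.128,-0.0024,-0.0047,0,0.03],
    [0.128,-0.0024,-0.0047,0,0.03],
    [0.128,-0.0024,-0.0047,0,-1],
    [0.128,-0.0024,-0.0047,0,-1],
    [0.128,-0.0024,-0.0047,0,-1],
    [0.128,-0.0024,-0.0047,0,-1],
    [0.128,-0.0024,-0.0047,0,-1]
  ]
}}

```text
time: 31.6
ee_pos: [0.4344, -0.3956, 0.0119]
tcp_rot: [19.5, 87.5, 24.0]
wrist_force: [-0.2, 1.3, 3.8]
opening: 0.0289
```

{"api": "apply_moves", "payload": {
  "commands": [
    [-0.02,0,0,0,-1],
    [-0.06,0.001,0.002,0,-1],
    [-0.1,0.002,0.004,0,-1],
    [-0.125,0.0024,0.0047,0,-1],
    [-0.125,0.0024,0.0047,0,-1]
  ]
}}

```text
time: 32.1
ee_pos: [0.4351, -0.3964, 0.1416]
tcp_rot: [11.9, 87.3, 16.4]
wrist_force: [0.0, -0.4, -1.8]
opening: 0.0293
```

```bash
python3 - <<'E'
from h import *
s=bot.get_obs();print(s['opening'],s['wrist_force'],s['tcp_rot'])
go(box(27,-55),.125,79.1)
E
```

```text
0.029295463436808312 [ 0.04979191 -0.42411452 -1.7838038 ] [11.90503451 87.313356   16.37878078]
shift [0.0268 0.3051 0.1578] roll 0.269 jaw 94.5 turn -15.4 q6 -47.9 pos [ 0.4351 -0.3964  0.1416] t 32.1
```

{"api": "apply_moves", "payload": {
  "commands": [
    [0,0.038,0.02,0.034,-1],
    [0,0.076,0.04,0.068,-1],
    [0,0.114,0.06,0.1,-1],
    [0,0.152,0.08,0.134,-1],
    [0,0.19,0.1,0.168,-1],
    [0,0.228,0.12,0.2,-1],
    [0,0.266,0.14,0.235,-1],
    [0.01,0.3051,0.1578,0.269,-1],
    [0.0268,0.3051,0.1578,0.269,-1],
    [0.0268,0.3051,0.1578,0.269,-1],
    [0.0268,0.3051,0.1578,0.269,-1]
  ]
}}

```text
time: 33.2
ee_pos: [0.5689, -0.0798, 0.1241]
tcp_rot: [28.2, 87.4, 17.3]
wrist_force: [-0.3, -0.6, -1.2]
opening: 0.0294
```

```bash
python3 - <<'E'
from h import *
s=bot.get_obs();print(s['opening'],s['wrist_force'],s['tcp_rot'])
go(box(28,-55),.040,79.1)
go(box(28,-55),.029,79.1)
E
```

```text
0.029354641695931258 [-0.28428749 -0.64102141 -1.18624574] [28.19101559 87.42453003 17.25269188]
shift [ 0.0841 -0.0015 -0.0016] roll -0.0 jaw 79.1 turn 0.0 q6 2.4 pos [ 0.5689 -0.0798  0.1241] t 33.2
shift [ 0.0951 -0.0017 -0.0021] roll -0.0 jaw 79.1 turn 0.0 q6 2.4 pos [ 0.5689 -0.0798  0.1241] t 33.2
```

{"api": "apply_moves", "payload": {
  "commands": [
    [0.04,-0.0008,-0.0008,0,-1],
    [0.07,-0.0015,-0.0016,0,-1],
    [0.082,-0.0015,-0.0016,0,-1],
    [0.082,-0.0015,-0.0016,0,-1],
    [0.086,-0.0015,-0.0016,0,-1],
    [0.089,-0.0016,-0.0018,0,-1],
    [0.092,-0.0016,-0.002,0,-1],
    [0.095,-0.0017,-0.0021,0,-1],
    [0.097,-0.0017,-0.0021,0,-1],
    [0.097,-0.0017,-0.0021,0,-1]
  ]
}}

```text
time: 34.2
ee_pos: [0.5709, -0.0797, 0.0303]
tcp_rot: [27.3, 87.3, 16.3]
wrist_force: [-10.9, 1.9, 17.3]
opening: 0.0293
```

```bash
python3 - <<'E'
from h import *
prof('side')
s=bot.get_obs();print(s['ee_pos'],s['wrist_force'],s['opening'])
E
```

```text
side -35 10 y [-6. 76.] z [ 2.9 36. ]
side -25 30 y [-71.  73.] z [ 5.8 41.5]
side -15 26 y [-72.  74.] z [10.6 41.3]
side -5 20 y [-73.  75.] z [ 4.4 43.8]
side 5 18 y [-91.  75.] z [  4.7 175.4]
side 15 24 y [-93.  75.] z [  5.2 144.6]
side 25 37 y [-93.  73.] z [  4.5 105. ]
side 35 73 y [-91.  71.] z [ 17.2 106.2]
side 45 77 y [-74.  11.] z [25.1 96.1]
side 55 66 y [-73.  11.] z [24.9 55.5]
side 65 27 y [-72. -42.] z [46.8 56.7]
side 75 5 y [-70.  52.] z [25.6 56.2]
[ 0.57090501 -0.07967182  0.03025841] [-11.64998642   2.14354091  17.34191248] 0.029068695908822936
```

{"api": "apply_moves", "payload": {
  "commands": [
    [-0.001,0,-0.003,0,-1],
    [-0.001,0,-0.006,0,-1],
    [-0.001,0,-0.009,0,-1],
    [-0.001,0,-0.012,0,-1],
    [-0.001,0,-0.015,0,-1],
    [-0.001,0,-0.018,0,-1],
    [-0.001,0,-0.02,0,-1],
    [-0.001,0,-0.02,0,-1]
  ]
}}

```text
time: 35.05
ee_pos: [0.5617, -0.0779, 0.0359]
tcp_rot: [18.4, 86.0, 7.5]
wrist_force: [38.8, -8.3, -1.6]
opening: 0.0291
```

```bash
python3 - <<'E'
from h import *
s=bot.get_obs();print(s['ee_pos'],s['wrist_force']);go(box(9,-55),.018,79.1)
E
```

```text
[ 0.56166612 -0.07785742  0.03590457] [38.81166441 -8.25682356 -1.6073727 ]
shift [ 0.0172 -0.0006 -0.011 ] roll 0.0 jaw 79.1 turn -0.0 q6 2.5 pos [ 0.5617 -0.0779  0.0359] t 35.0
```

{"api": "apply_moves", "payload": {
  "commands": [
    [0,0,0.005,0,-1],
    [0,0,0.008,0,-1],
    [0,0,0.008,0,-1]
  ]
}}

```text
time: 35.35
ee_pos: [0.5689, -0.0793, 0.0358]
tcp_rot: [18.8, 86.1, 7.9]
wrist_force: [-1.0, -0.1, -2.2]
opening: 0.0292
```

```bash
python3 - <<'E'
from h import *
prof('side')
s=bot.get_obs();print(s['ee_pos'],s['wrist_force'],s['tcp_rot'],Ro.from_euler('xyz',s['tcp_rot'],degrees=True).as_matrix()[:,0].round(3));go(box(28,-55),.030,79.1)
c=shot('side');d=shot('top')
cv2.imwrite('pics/s6.png',np.hstack([cv2.resize(c['frame'][220:300,230:330],None,fx=4,fy=4),cv2.resize(d['frame'][230:310,270:370],None,fx=4,fy=4)]))
E
```

```text
side -45 4 y [-50.   7.] z [29.9 34.4]
side -35 14 y [-45.  75.] z [ 1.8 36. ]
side -25 32 y [-72.  70.] z [ 8.5 43.1]
side -15 31 y [-72.  55.] z [ 7.5 47.4]
side -5 24 y [-79.  74.] z [ 9.5 48.1]
side 5 15 y [-72.  74.] z [ 5.9 50.8]
side 15 33 y [-74.  74.] z [ 2.8 89. ]
side 25 35 y [-71.  72.] z [  9.4 142.1]
side 35 63 y [-81.  20.] z [ 28.  129.3]
side 45 72 y [-74.  13.] z [25.4 59.6]
side 55 67 y [-73.  11.] z [25.3 62.1]
side 65 49 y [-73. -43.] z [46.1 62.9]
side 75 10 y [-68.  67.] z [12.9 61.2]
[ 0.56847906 -0.07919988  0.03551245] [-0.2329804  -0.03118755 -1.38004027] [19.04445348 86.18695022  8.10591354] [ 0.066  0.009 -0.998]
shift [ 0.0056 -0.0003  0.0018] roll 0.0 jaw 79.1 turn -0.0 q6 2.5 pos [ 0.5685 -0.0792  0.0355] t 35.4
```

View pics/s6.png

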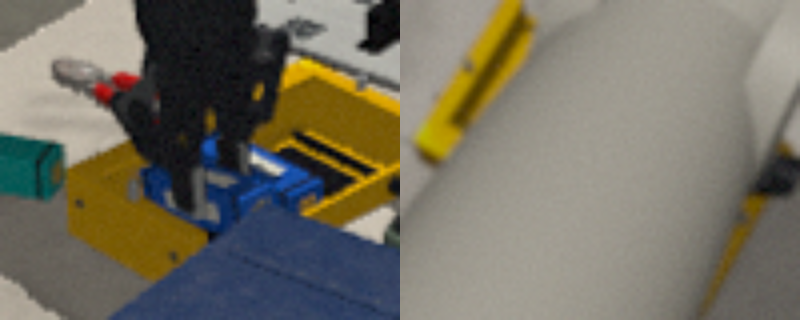

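{"api": "apply_moves", "payload": {
  "commands": [
    [0.002,-0.0002,0.003,0,-1],
    [0.004,-0.0002,0.003,0,-1],
    [0.006,-0.0003,0.003,0,-1],
    [0.008,-0.0003,0.003,0,-1],
    [0.008,-0.0003,0.003,0,-1]
  ]
}}

```text
time: 36.0
ee_pos: [0.5716, -0.0799, 0.0289]
tcp_rot: [18.9, 86.2, 8.0]
wrist_force: [-7.6, 1.3, 9.2]
opening: 0.0286
```

```bash
python3 - <<'E'
from h import *
prof('side')
s=bot.get_obs();print(s['ee_pos'],s['wrist_force'],s['tcp_rot']);go(box(28,-55),.030,79.1)
E
```

```text
side -35 8 y [-6. 61.] z [14.9 37.6]
side -25 29 y [-70.  73.] z [ 4.6 36.4]
side -15 24 y [-73.  59.] z [11.6 38.4]
side -5 25 y [-73.  74.] z [ 3.5 39.4]
side 5 16 y [-96.  75.] z [  7.3 196.4]
side 15 28 y [-95.  74.] z [  4.9 183.2]
side 25 31 y [-80.  70.] z [10.6 47.5]
side 35 66 y [-89.  69.] z [ 19.3 193.6]
side 45 71 y [-73.  10.] z [26.9 93.8]
side 55 58 y [-72.  12.] z [24.9 54.7]
side 65 34 y [-74. -43.] z [48.4 56.4]
side 75 7 y [-69.  52.] z [24.7 56.6]
[ 0.57165852 -0.07996256  0.02893383] [-7.48361561  0.329039   10.74947059] [18.87777026 86.15993494  7.93376316]
shift [-0.0011 -0.     -0.001 ] roll -0.0 jaw 79.1 turn 0.0 q6 2.5 pos [ 0.5717 -0.08    0.0289] t 36.0
```

{"api": "apply_moves", "payload": {
  "commands": [
    [-0.0005,0,-0.003,0,-1],
    [-0.001,0,-0.006,0,-1],
    [-0.0015,0,-0.009,0,-1],
    [-0.0015,0,-0.012,0,-1],
    [-0.0015,0,-0.012,0,-1]
  ]
}}

```text
time: 36.55
ee_pos: [0.5593, -0.0776, 0.0294]
tcp_rot: [19.0, 86.2, 8.1]
wrist_force: [-1.2, 0.4, -2.0]
opening: 0.0288
```

```bash
python3 - <<'E'
from h import *
prof('side')
s=bot.get_obs();print(s['ee_pos'],s['wrist_force'],s['tcp_rot']);go(box(9,-55),.030,79.1)
E
```

```text
side -45 7 y [-13.  -1.] z [17.4 35.1]
side -35 27 y [-69.  54.] z [12.1 37.1]
side -25 31 y [-75.  71.] z [ 4.6 39.1]
side -15 19 y [-82.  71.] z [12.5 57.4]
side -5 17 y [-98.  72.] z [  4.1 188.1]
side 5 27 y [-83.  76.] z [ 6.2 80.1]
side 15 32 y [-70.  74.] z [ 4.9 83.8]
side 25 65 y [-84.  74.] z [  6.5 124.3]
side 35 66 y [-73.  61.] z [19.4 53.3]
side 45 83 y [-74.   7.] z [26.  54.2]
side 55 81 y [-73.  11.] z [25.3 56.1]
side 65 9 y [-74.  69.] z [15.9 55.4]
[ 0.55954463 -0.07762054  0.02953063] [-0.1244314  -0.05629235 -1.30609809] [18.95566394 86.17127852  8.01545912]
shift [-0.001  -0.     -0.0077] roll -0.0 jaw 79.1 turn 0.0 q6 2.5 pos [ 0.5595 -0.0776  0.0295] t 36.6
```

{"api": "apply_moves", "payload": {
  "commands": [
    [-0.0005,0,-0.003,0,-1],
    [-0.0005,0,-0.006,0,-1],
    [-0.0005,0,-0.009,0,-1],
    [-0.0005,0,-0.01,0,-1],
    [-0.0005,0,-0.01,0,-1]
  ]
}}

```text
time: 37.1
ee_pos: [0.5496, -0.0757, 0.0294]
tcp_rot: [18.9, 86.2, 8.0]
wrist_force: [0.3, -0.0, -1.8]
opening: 0.029
```

```bash
python3 - <<'E'
from h import *
prof('side')
s=bot.get_obs();print(s['ee_pos'],s['wrist_force'],s['tcp_rot']);go(box(7,-55),.020,79.1)
E
```

```text
side -45 14 y [-71. -11.] z [21.6 37.3]
side -35 15 y [-73.  64.] z [ 8.8 39.3]
side -25 26 y [-73.  74.] z [ 4.7 42.1]
side -15 17 y [-96.  75.] z [  7.5 180.2]
side -5 24 y [-97.  57.] z [  8.1 158.5]
side 5 38 y [-79.  74.] z [  8.3 132.6]
side 15 42 y [-88.  59.] z [  4.7 105.6]
side 25 70 y [-76.  73.] z [  9.6 157.5]
side 35 85 y [-73.  67.] z [15.8 54.6]
side 45 92 y [-73.  13.] z [28.3 56.1]
side 55 49 y [-72.  13.] z [24.8 54.4]
[ 0.54974489 -0.07572162  0.02945972] [-0.58235772  0.00387926 -1.4833416 ] [18.91434201 86.15859527  7.97367512]
shift [ 0.0095 -0.0003 -0.0004] roll -0.0 jaw 79.1 turn 0.0 q6 2.6 pos [ 0.5497 -0.0757  0.0295] t 37.1
```

{"api": "apply_moves", "payload": {
  "commands": [
    [0,0,-0.002,0,-1],
    [0,0,-0.004,0,-1],
    [0.003,0,-0.004,0,-1],
    [0.006,0,-0.004,0,-1],
    [0.008,0,-0.0035,0,-1],
    [0.01,0,-0.003,0,-1],
    [0.01,0,-0.003,0,-1]
  ]
}}

```text
time: 37.85
ee_pos: [0.5503, -0.0755, 0.022]
tcp_rot: [17.4, 85.8, 6.4]
wrist_force: [5.4, -0.3, 9.7]
opening: 0.0293
```

```bash
python3 - <<'E'
from h import *
prof('side')
s=bot.get_obs();print(s['ee_pos'],s['wrist_force'],s['tcp_rot']);go(box(4,-55),.018,79.1)
E
```

```text
side -45 17 y [-69. -11.] z [15.2 34. ]
side -35 16 y [-70.  75.] z [ 3.7 35.1]
side -25 16 y [-83.  74.] z [ 5.9 72.7]
side -15 22 y [-85.  74.] z [ 3.  97.1]
side -5 21 y [-98.  76.] z [  6.  143.5]
side 5 34 y [-96.  76.] z [ 7.1 80.6]
side 15 60 y [-77.  22.] z [ 28.9 117.8]
side 25 59 y [-74.  72.] z [10.7 43.1]
side 35 78 y [-73.  14.] z [20.3 45.5]
side 45 80 y [-74.   8.] z [24.5 45.2]
side 55 45 y [-70.  12.] z [24.6 45.6]
[ 0.55033233 -0.07547508  0.02200288] [ 4.85646417 -0.33790576  8.07832006] [17.4152977  85.78371895  6.48182061]
shift [ 0.0038 -0.0005 -0.0036] roll 0.0 jaw 79.1 turn -0.0 q6 2.6 pos [ 0.5503 -0.0755  0.022 ] t 37.9
```

{"api": "apply_moves", "payload": {
  "commands": [
    [0.002,0,0,0,-1],
    [0.004,0,0,0,-1],
    [0.0055,0,0,0,-1],
    [0.0055,0,0,0,-1]
  ]
}}

```text
time: 38.3
ee_pos: [0.5529, -0.0758, 0.0187]
tcp_rot: [16.4, 85.5, 5.4]
wrist_force: [3.3, -0.7, 8.0]
opening: 0.0292
```

```bash
python3 - <<'E'
from h import *
prof('side')
s=bot.get_obs();print(s['ee_pos'],s['wrist_force'],s['tcp_rot']);go(box(4,-55),.018,79.1)
E
```

```text
side -45 15 y [-71.  -8.] z [18.2 33.3]
side -35 22 y [-70.  74.] z [ 3.9 35.2]
side -25 14 y [-73.  74.] z [ 5.1 34.3]
side -15 17 y [-94.  77.] z [  5.7 171.6]
side -5 28 y [-97.  56.] z [  6.8 135.4]
side 5 32 y [-89.  71.] z [ 9.9 70. ]
side 15 54 y [-85.  72.] z [ 10.1 109.3]
side 25 65 y [-83.  70.] z [ 12.5 144.2]
side 35 78 y [-72.  52.] z [21.  39.5]
side 45 74 y [-71.  11.] z [24.2 40.8]
side 55 38 y [-70.  12.] z [23.7 40.2]
[ 0.55291413 -0.07582211  0.01874124] [ 3.78593452 -0.69263598  8.05624737] [16.34263203 85.49121171  5.40727375]
shift [ 0.0003 -0.0006 -0.0059] roll 0.0 jaw 79.1 turn -0.0 q6 2.6 pos [ 0.5529 -0.0758  0.0187] t 38.4
```

Nearly flat; one more press, then release and rise.

{"api": "apply_moves", "payload": {
  "commands": [
    [0.002,0,0,0,-1],
    [0.004,0,0,0,-1],
    [0.004,0,0,0,-1],
    [0.003,0,0,0,-0.05],
    [0.003,0,0,0,-0.05],
    [0.003,0,0,0,-0.05],
    [0.003,0,0,0,-0.05],
    [-0.01,0,0,0,-0.05],
    [-0.04,0,0,0,-0.05],
    [-0.08,0,0,0,-0.05]
  ]
}}

```text
time: 39.35
ee_pos: [0.5453, -0.0763, 0.0984]
tcp_rot: [16.7, 85.7, 5.8]
wrist_force: [0.9, -0.3, 0.9]
opening: 0.0406
```

```bash
python3 - <<'E'
from h import *
prof('side')
s=bot.get_obs();print(s['ee_pos'],s['wrist_force'],s['tcp_rot'],Ro.from_euler('xyz',s['tcp_rot'],degrees=True).as_matrix().round(3));go(box(42,-55),.06,79.1)
E
```

```text
side -45 25 y [-72.   4.] z [13.7 35.7]
side -35 74 y [-69.  47.] z [11.  37.2]
side -25 67 y [-92.  73.] z [ 7.1 37.2]
side -15 40 y [-92.  59.] z [ 7.4 46. ]
side -5 48 y [-71.  73.] z [  7.8 156.6]
side 5 48 y [-94.  73.] z [  9.2 221.9]
side 15 48 y [-77.  65.] z [  9.9 181.3]
side 25 44 y [-70.  55.] z [20.9 37.5]
side 35 76 y [-72.  67.] z [13.3 37.8]
side 45 67 y [-72.  10.] z [26.2 37.2]
side 55 35 y [-65.  11.] z [25.7 37.2]
[ 0.54807065 -0.0768698   0.10695699] [ 1.7792072  -0.56281349  6.19141242] [15.03865793 85.10655113  4.10097792] [[ 0.085  0.189  0.978]
 [ 0.006  0.982 -0.19 ]
 [-0.996  0.022  0.082]]
shift [0.0498 0.0003 0.0327] roll 0.0 jaw 79.1 turn -0.0 q6 2.4 pos [ 0.5481 -0.0769  0.107 ] t 39.4
```

```bash
python3 - <<'E'
from h import *
go((.505,.234),.19,-3.6)
c=shot('top');X=cloud(c);H,S,V=hsv(c)
for P in comp((S<70)&(V>60),X,(.004,.012),100): print('plate',len(P),*rect(P))
for P in comp((V<70),X,(.024,.045),20): print('h',len(P),*rect(P),pca(P))
c=shot('side');X=cloud(c);H,S,V=hsv(c)
for P in comp((V<70),X,(.028,.045),20): print('side h',len(P),*rect(P),pca(P))
E
```

```text
shift [-0.0845  0.2989 -0.0944] roll 1.444 jaw 79.1 turn -82.7 q6 2.4 pos [ 0.5481 -0.0769  0.107 ] t 39.4
plate 3179 [503.  234.1] [238.4 134. ] -4.6
plate 171 [ 674.3 -253.4] [83.8 28.6] -89.0
h 114 [502.1 230.8] [56.1 12.9] 86.7 (array([501.1, 229.4]), np.float64(86.5))
h 196 [337.4 514.6] [116.5  45.9] -10.4 (array([336. , 506.2]), np.float64(-10.1))
h 119 [348.5 578.6] [68.3 29.3] -11.5 (array([346.2, 584.1]), np.float64(-6.8))
h 34 [ 645.2 -445.8] [71.3  3.1] -0.6 (array([ 645.6, -445.4]), np.float64(-0.9))
h 28 [ 583.6 -495.8] [42.1  2.1] 89.7 (array([ 584. , -496.2]), np.float64(89.8))
h 29 [ 347.9 -107.5] [22.3  7.2] -64.2 (array([ 347.7, -107.3]), np.float64(-68.4))
h 1889 [ 322.3 -558.3] [110.9  97.7] 8.5 (array([ 324.3, -554.3]), np.float64(-5.4))
side h 184 [362.6 520.1] [119.4  70. ] 26.0 (array([368.5, 513.3]), np.float64(29.1))
side h 59 [508.8 230.7] [64.9 17. ] -88.8 (array([508., 227.]), np.float64(86.8))
side h 249 [707.8   1.1] [82.9 60.6] 2.6 (array([717.8,  -2.8]), np.float64(9.1))
side h 1193 [ 323.4 -557.6] [118.6  95.9] 5.4 (array([ 330.4, -557.1]), np.float64(1.8))
```

{"api": "apply_moves", "payload": {
  "commands": [
    [-0.04,0.01,0,0.1,0.1],
    [-0.08,0.04,-0.01,0.24,0.1],
    [-0.0845,0.08,-0.025,0.37,0.1],
    [-0.0845,0.12,-0.04,0.51,0.1],
    [-0.0845,0.16,-0.05,0.64,0.1],
    [-0.0845,0.2,-0.065,0.78,0.1],
    [-0.0845,0.24,-0.08,0.91,0.1],
    [-0.0845,0.28,-0.09,1.05,0.1],
    [-0.0845,0.2989,-0.0944,1.18,0.1],
    [-0.0845,0.2989,-0.0944,1.32,0.1],
    [-0.0845,0.2989,-0.0944,1.444,0.1],
    [-0.0845,0.2989,-0.0944,1.444,0.1]
  ]
}}

```text
time: 40.7
ee_pos: [0.5048, 0.2341, 0.1846]
tcp_rot: [97.6, 85.3, 3.9]
wrist_force: [-0.3, -0.1, 0.0]
opening: 0.0472
```

```bash
python3 - <<'E'
from h import *
s=bot.get_obs();print(s['tcp_rot'],Ro.from_euler('xyz',s['tcp_rot'],degrees=True).as_matrix()[:,0].round(3));
go((.505,.234),.12,-3.6);go((.505,.234),.25,-3.6)
E
```

```text
[97.64517549 85.26498273  3.89082779] [ 0.082  0.006 -0.997]
shift [ 0.0644 -0.0051  0.0007] roll -0.003 jaw -3.8 turn 0.2 q6 119.5 pos [0.5048 0.2341 0.1846] t 40.7
shift [-0.0652  0.0056 -0.0007] roll -0.003 jaw -3.8 turn 0.2 q6 119.5 pos [0.5048 0.2341 0.1846] t 40.7
```

{"api": "apply_moves", "payload": {
  "commands": [
    [0.05,-0.004,0,0,0.1],
    [0.1,-0.008,0,0,0.1]
  ]
}}

```text
time: 40.9
ee_pos: [0.5059, 0.2352, 0.0851]
tcp_rot: [98.1, 85.1, 4.5]
wrist_force: [0.2, 0.2, -0.3]
opening: 0.047
```

{"api": "apply_moves", "payload": {
  "commands": [
    [-0.06,0.005,0,0,0.1],
    [-0.1,0.008,0,0,0.1],
    [-0.1,0.008,0,0,0.1],
    [-0.1,0.008,0,0,0.1]
  ]
}}

```text
time: 41.3
ee_pos: [0.5059, 0.234, 0.1867]
tcp_rot: [98.4, 85.0, 5.0]
wrist_force: [-0.2, 0.6, -0.0]
opening: 0.047
```

```bash
python3 - <<'E'
from h import *
go((.506,.234),.021,-3.6)
E
```

```text
shift [ 0.1651 -0.0142  0.0021] roll 0.003 jaw -3.4 turn -0.2 q6 119.0 pos [0.5059 0.234  0.1867] t 41.3
```

{"api": "apply_moves", "payload": {
  "commands": [
    [0.045,-0.004,0,0.003,-0.1],
    [0.09,-0.008,0.001,0.003,-0.1],
    [0.125,-0.011,0.002,0.003,-0.1],
    [0.15,-0.013,0.002,0.003,-0.1],
    [0.165,-0.0142,0.0021,0.003,-0.1],
    [0.165,-0.0142,0.0021,0.003,-0.1],
    [0.165,-0.0142,0.0021,0.003,-1],
    [0.165,-0.0142,0.0021,0.003,-1],
    [0.165,-0.0142,0.0021,0.003,-1],
    [0.165,-0.0142,0.0021,0.003,-1],
    [0.165,-0.0142,0.0021,0.003,-1]
  ],
  "newtons": 70
}}

```text
time: 42.4
ee_pos: [0.507, 0.2344, 0.0228]
tcp_rot: [99.2, 84.8, 5.6]
wrist_force: [0.5, -0.8, 7.6]
opening: 0.0121
```

{"api": "apply_moves", "payload": {
  "commands": [
    [-0.02,0.0017,0,0,-1],
    [-0.05,0.004,0,0,-1],
    [-0.09,0.008,0,0,-1],
    [-0.12,0.01,0,0,-1],
    [-0.12,0.01,0,0,-1],
    [-0.12,0.01,0,0,-1]
  ]
}}

```text
time: 43.0
ee_pos: [0.5064, 0.2329, 0.1434]
tcp_rot: [99.4, 84.8, 5.8]
wrist_force: [0.3, -0.1, -3.0]
opening: 0.0121
```

```bash
cat >> h.py <<'E'
def plane(n,z0,z1):
    c=shot(n);X=cloud(c);H,S,V=hsv(c)
    for P in comp((S<70)&(V>60),X,(z0,z1),150):
        m=P.mean(0);w=np.linalg.svd(P-m,full_matrices=False)[2][2];w*=np.sign(w[2]);r=abs((P-m)@w)
        print(n,'plane',len(P),m.round(3),'normal',w.round(3),'rect',*rect(P))
    return c
E
python3 - <<'E'
from h import *
s=bot.get_obs();print(s['tcp_rot'],s['opening'],s['wrist_force'],Ro.from_euler('xyz',s['tcp_rot'],degrees=True).as_matrix()[:,0].round(3));
plane('side',.1,.18);plane('top',.1,.18);
go(box(0,0),.15,79.1)
E
```

```text
[99.38840279 84.7754592   5.84704354] 0.012068557124527233 [ 0.26428475 -0.08507167 -2.98920185] [ 0.091  0.009 -0.996]
side plane 1187 [0.516 0.221 0.126] normal [-0.036 -0.003  0.999] rect [505.2 228.8] [236.3 130.4] -3.0
top plane 3022 [0.501 0.215 0.126] normal [-0.034  0.     0.999] rect [504.  230.9] [229.1 124.1] -3.3
top plane 1419 [ 0.617 -0.485  0.144] normal [-0.044  0.041  0.998] rect [ 624.8 -478.5] [232.8 120.2] 43.2
top plane 301 [ 0.67  -0.297  0.109] normal [0.999 0.001 0.035] rect [ 670.1 -299.5] [266.3   5.3] -89.7
shift [-0.0061  0.0641  0.2495] roll -1.443 jaw -3.6 turn 82.7 q6 119.1 pos [0.5056 0.2325 0.1416] t 43.1
```

```bash
python3 - <<'E'
from h import *
go((.553,-.020),.16,79.1)
E
```

```text
shift [-0.0161  0.0644  0.2489] roll -1.443 jaw -3.6 turn 82.7 q6 119.1 pos [0.5056 0.2325 0.1416] t 43.1
```

{"api": "apply_moves", "payload": {
  "commands": [
    [-0.01,0.006,0.02,-0.13,-1],
    [-0.016,0.012,0.045,-0.26,-1],
    [-0.016,0.018,0.07,-0.39,-1],
    [-0.016,0.024,0.095,-0.52,-1],
    [-0.016,0.03,0.12,-0.65,-1],
    [-0.016,0.036,0.145,-0.78,-1],
    [-0.016,0.044,0.17,-0.91,-1],
    [-0.016,0.05,0.195,-1.04,-1],
    [-0.016,0.057,0.22,-1.17,-1],
    [-0.016,0.0644,0.2489,-1.3,-1],
    [-0.016,0.0644,0.2489,-1.443,-1],
    [-0.016,0.0644,0.2489,-1.443,-1]
  ]
}}

```text
time: 44.3
ee_pos: [0.5523, -0.0208, 0.158]
tcp_rot: [16.2, 85.1, 5.3]
wrist_force: [0.2, 0.7, -1.5]
opening: 0.0122
```

```bash
python3 - <<'E'
from h import *
s=bot.get_obs();print(s['tcp_rot'],s['opening'],s['wrist_force'],Ro.from_euler('xyz',s['tcp_rot'],degrees=True).as_matrix()[:,0].round(3));
c=plane('side',.11,.18);plane('top',.11,.18);
go((.553,-.020),.09,79.1)
cv2.imwrite('pics/s7.png',cv2.resize(c['frame'][180:300,200:400],None,fx=4,fy=4))
E
```

```text
[16.16282643 85.11219461  5.33924826] 0.012241209141291275 [ 0.23714033  0.70130745 -1.52738673] [ 0.085  0.008 -0.996]
side plane 1489 [ 0.563 -0.037  0.142] normal [-0.084  0.045  0.995] rect [558.2 -21.9] [239.4 130.4] 77.9
top plane 1312 [ 0.619 -0.484  0.146] normal [-0.017  0.02   1.   ] rect [ 625.5 -478.9] [233.4 119.7] 42.8
top plane 1790 [ 0.539 -0.09   0.145] normal [-0.087  0.048  0.995] rect [542.5 -83. ] [123.3 102.5] -11.1
shift [ 0.0684 -0.0017 -0.0051] roll -0.002 jaw 79.0 turn 0.1 q6 8.7 pos [ 0.5525 -0.0199  0.1586] t 44.4
```

View pics/s7.png

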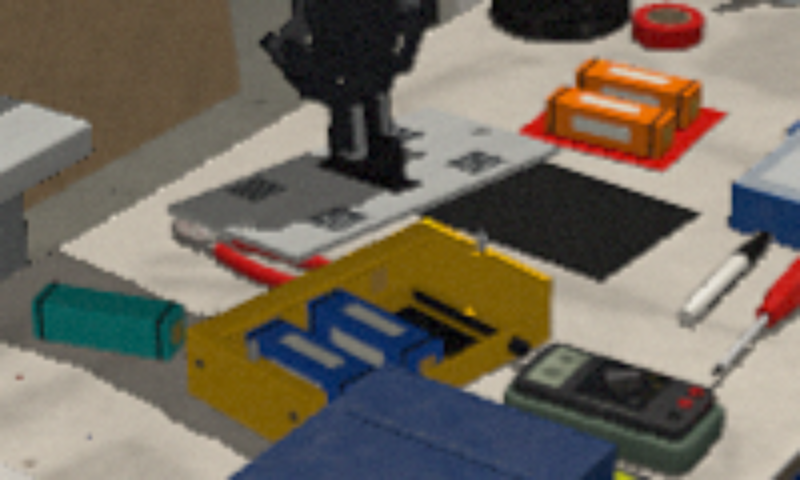

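{"api": "apply_moves", "payload": {
  "commands": [
    [0.03,-0.0007,-0.002,-0.002,-1],
    [0.055,-0.0014,-0.004,-0.002,-1],
    [0.065,-0.0017,-0.005,-0.002,-1],
    [0.069,-0.0017,-0.0052,-0.002,-1],
    [0.073,-0.0018,-0.0055,-0.002,-1],
    [0.076,-0.0018,-0.0058,-0.002,-1],
    [0.076,-0.0018,-0.0058,-0.002,-1]
  ]
}}

```text
time: 45.1
ee_pos: [0.5532, -0.0198, 0.0828]
tcp_rot: [16.3, 85.0, 5.3]
wrist_force: [-0.3, 0.1, -1.3]
opening: 0.0123
```

```bash
python3 - <<'E'
from h import *
s=bot.get_obs();print(s['ee_pos'],s['opening'],s['wrist_force'],s['torque'])
c=plane('side',.048,.1)
go((.553,-.020),.075,79.1)
E
```

```text
[ 0.55318498 -0.01980444  0.08282508] 0.012257312607133945 [-0.32749747  0.12801113 -1.2700686 ] [-0.02007896  0.15048617  0.02730766]
side plane 1545 [ 0.564 -0.036  0.067] normal [-0.085  0.047  0.995] rect [558.4 -23.4] [233.  128.4] 79.2
shift [ 0.0079 -0.0004 -0.0009] roll -0.001 jaw 79.1 turn 0.0 q6 8.6 pos [ 0.5532 -0.0199  0.083 ] t 45.1
```

{"api": "apply_moves", "payload": {
  "commands": [
    [0.003,0,-0.0003,0,-1],
    [0.006,0,-0.0005,0,-1],
    [0.008,0,-0.0007,0,-1],
    [0.01,0,-0.0008,0,-1],
    [0.01,0,-0.0008,0,-1]
  ]
}}

```text
time: 45.65
ee_pos: [0.5542, -0.02, 0.0739]
tcp_rot: [15.7, 84.9, 4.7]
wrist_force: [0.1, -0.9, 5.4]
opening: 0.0119
```

```bash
python3 - <<'E'
from h import *
s=bot.get_obs();print(s['ee_pos'],s['opening'],s['wrist_force'],s['torque'])
c=plane('side',.045,.09)
go((.553,-.020),.070,79.1)
cv2.imwrite('pics/s8.png',cv2.resize(c['frame'][215:305,225:355],None,fx=6,fy=6))
E
```

```text
[ 0.55416289 -0.01997245  0.07392033] 0.01190831655100892 [ 0.07708559 -0.85668637  5.43825363] [-0.4377946   0.26167703  0.11134044]
side plane 1643 [ 0.564 -0.034  0.057] normal [-0.069  0.013  0.998] rect [557.9 -20.8] [237.1 133. ] 78.6
shift [ 0.0039 -0.0003 -0.0014] roll -0.001 jaw 79.1 turn 0.0 q6 8.6 pos [ 0.5541 -0.02    0.074 ] t 45.7
```

View pics/s8.png

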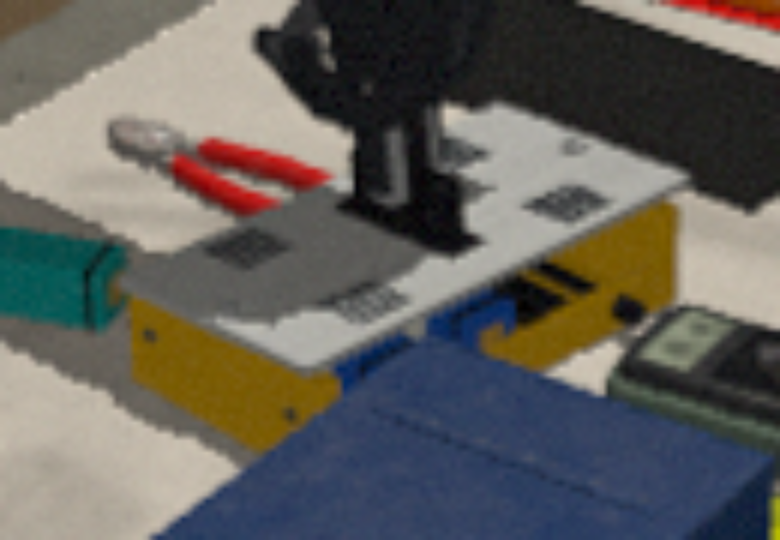

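{"api": "apply_moves", "payload": {
  "commands": [
    [0.0015,0,0,0,-1],
    [0.003,0,0,0,-1],
    [0.004,0,0,0,-1],
    [0.004,0,0,0,-1],
    [0.004,0,0,0,-0.4],
    [0.004,0,0,0,-0.2],
    [0.004,0,0,0,-0.1],
    [0.004,0,0,0,-0.1],
    [0.004,0,0,0,-0.1]
  ]
}}

```text
time: 46.6
ee_pos: [0.5544, -0.0199, 0.0698]
tcp_rot: [15.8, 84.9, 4.8]
wrist_force: [0.8, -0.4, 0.1]
opening: 0.0384
```

```bash
python3 - <<'E'
from h import *
s=bot.get_obs();print(s['ee_pos'],s['opening'],s['wrist_force'],s['torque'])
plane('side',.045,.09)
E
```

```text
[ 0.55439523 -0.01988128  0.06980984] 0.03844804731085303 [ 0.76187624 -0.43291632  0.13143426] [-0.02923933  0.15074195 -0.01591171]
side plane 1772 [ 0.564 -0.035  0.053] normal [ 0.002 -0.     1.   ] rect [555.6 -22.2] [240.4 133.2] 79.5
```

{"api": "apply_moves", "payload": {
  "commands": [
    [-0.02,0,0.001,0,-0.1],
    [-0.05,0,0.003,0,-0.1],
    [-0.09,0,0.006,0,-0.1],
    [-0.13,0,0.01,0,-0.1],
    [-0.13,-0.04,-0.03,0,-0.1],
    [-0.13,-0.08,-0.07,0,-0.1],
    [-0.13,-0.12,-0.11,0,-0.1],
    [-0.13,-0.16,-0.15,0,-0.1],
    [-0.13,-0.2,-0.15,0,-0.1],
    [-0.13,-0.24,-0.15,0,-0.1],
    [-0.13,-0.24,-0.15,0,-0.1],
    [-0.13,-0.24,-0.15,0,-0.1]
  ]
}}

```text
time: 47.85
ee_pos: [0.35, -0.2288, 0.1806]
tcp_rot: [16.0, 84.9, 4.8]
wrist_force: [0.0, -0.1, -0.1]
opening: 0.0387
```

```bash
python3 - <<'E'
from h import *
s=bot.get_obs();print(s['ee_pos'],s['time'])
c=plane('side',.045,.062);c2=plane('top',.045,.062);report('top')
cv2.imwrite('pics/c9.png',np.hstack([cv2.resize(c['frame'][180:310,190:400],None,fx=3,fy=3)[:,:400*2][:, :630],cv2.resize(c2['frame'][190:390,140:440],None,fx=1.95,fy=1.95)])[:, :1215][:,:])
cv2.imwrite('pics/c9.png',np.vstack([cv2.resize(c['frame'][190:310,190:400],(700,400)),cv2.resize(c2['frame'][205:325,130:380],(700,336))])[:600*2])
im=cv2.imread('pics/c9.png');cv2.imwrite('pics/c9.png',cv2.resize(im,None,fx=.8,fy=.8))
E
```

```text
[ 0.35000701 -0.22877832  0.18064982] 47.85
side plane 1894 [ 0.561 -0.032  0.052] normal [-0.     0.002  1.   ] rect [556.8 -21.5] [234.2 130.3] 79.4
top plane 3869 [ 0.553 -0.021  0.054] normal [0.001 0.    1.   ] rect [555.1 -19.6] [229. 124.] 78.7
top plane 166 [ 0.652 -0.251  0.052] normal [-0.079 -0.004  0.997] rect [ 655.8 -250.8] [173.6  34. ] 88.8
top blue 104 [682.4 301.1] [125.8  62.7] -43.1 pca [682.  300.5] -39.6 z 0.0235
top orange 197 [499.6 417.5] [101.5  32.3] 4.4 pca [497.4 413.7] 5.2 z 0.0306
top orange 193 [507.8 360.3] [101.3  32.5] 5.5 pca [505.8 358.4] 5.1 z 0.0303
top red 598 [503.  390.7] [125.7 114.6] 4.2 pca [490.4 378. ] -10.9 z 0.0018
top black 3582 [506.6 234.1] [232.5 122.9] -3.2 pca [503.  233.4] -3.3 z 0.0019
top plate 3852 [555.1 -19.6] [228.9 124.8] 79.5 pca [553.1 -21.5] 79.1 z 0.0541
top plate 82 [ 644.2 -232.3] [126.9  10. ] -89.1 pca [ 642.1 -233. ] -89.9 z 0.0528
top handle 170 [ 678.  -439.6] [143.6  14.8] 0.3 pca [ 668.3 -445.1] -0.2 z 0.0881
top handle 107 [552.6 -21.4] [57.1 10.5] -11.1 pca [551.6 -22. ] -11.6 z 0.0833
top handle 33 [ 583.6 -487.6] [20.8  2.9] -89.9 pca [ 583.5 -487.2] 89.7 z 0.0838
top handle 71 [ 583.3 -570.4] [59.1  2.4] 88.9 pca [ 583.3 -571.3] 89.1 z 0.086
top handle 39 [ 565.3 -581.2] [32.   9.6] 51.0 pca [ 566.2 -579.5] 58.8 z 0.0758
top yellow 133 [489.9 -29.6] [172.5   1.9] 79.2 pca [490.3 -27.5] 79.1 z 0.0338
```

View pics/c9.png

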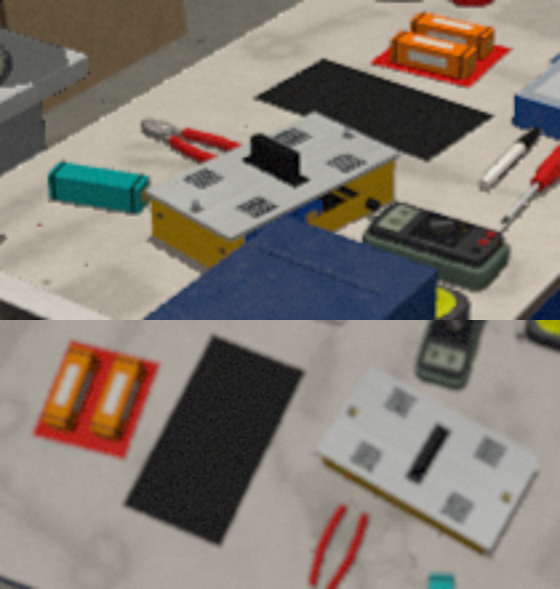

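Both pins stand in their holes and the cover is flat at its original height. The orange packs are flat on the red mat. Handing in.

```bash
python3 -c "
from h import *
print(bot.job_done())"
```

```text
the job is handed in; nothing more can be done
None
```

The job is done and handed in at about 48 s on the robot's clock, well under the 210 s limit.

**What I did:** I laid the cover on the black mat and drew both worn orange packs (bays 0 and 1) out from under the lip onto the red mat. I then hooked and swung the two blue packs into bays 1 and 0 and put the cover back over the pins. The turquoise look-alike and the other things on the bench were left alone.

**Last checks, all good:**
- **Cover:** it is flat to within 0.2°, its top at z = 52–54 mm, within 2 mm of where it started. Both pins show in their holes.
- **Blue packs:** before the cover went on, both lay flat, tops at about 36–37 mm along their length.
- **Orange packs:** both lie flat on the red mat, tops at about 30 mm.

**What did not go smoothly:**
- **Knocked pack:** one blue pack was moved about 4 cm aside during the run, and I found it again before picking it up.
- **Jammed pack:** the second blue pack jammed going in, giving a brief wrist force of about 39 N. I backed it off, lowered it and slid it in cleanly.
- **Tool tilt:** the tool slowly built up a tilt of about 5° and I could not undo it. The cover therefore went down slightly tilted and levelled on seating.

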